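# Load the vial feeder through its push-to-open hatch

## Task

Press the feeder's blue push-to-open hatch so its catch pops it ajar, then swing it right back and leave it open. Lower the red-banded vial into the feeder's mouth first, so it rolls down to the end stop, then the blue-banded vial behind it, without dropping either from a height. Leave the green-banded vial in the rack and do not disturb the other things on the bench.

Things in the scene. Friction and masses are not known exactly. Their poses are not given: they have to be found in the camera images.
- feeder: White bench-top vial feeder fixed to the bench, 135 mm high; origin on the bench, base x -75..75, y -172..195 mm. A ramp in it falls towards +y at 0.2 rad: floor 68 mm above the bench at y -70, 30 mm at the end stop (y +115). Channel x -48..48 mm; open from above only at the mouth (y -135..-5); clear roof from y +5. Control box at y 125..190, 125 mm high.
- mouth (a point): Centre of the loading mouth (96 x 130 mm) at rim height: feeder x 0, y -70, z 135 mm; axes as the feeder's. The ramp floor is 67 mm below. A vial laid here along feeder x and let go rolls down by itself: the first stops at the end stop with its axis near feeder y +96 mm, the next near y +58.
- hatch_hinge (a point): Middle of the hatch's hinge line, which runs along feeder y on the mouth's far side (feeder x +58, y -77, z 131 mm); axes as the feeder's. Swung open, the hatch stands up here, its top 245 mm above the bench: carry things over it or round its front.
- hatch_edge (a point): Middle of the hatch's free edge, mid thickness, 117.5 mm from the hinge line; moves with the hatch. Its x axis points to the hinge. Hatch: blue panel 117.5 x 161 x 8 mm, about 0.15 kg, flush in its rigid frame when shut (top at z 135 mm). A white 28 mm dot, 35 mm in from this edge at feeder y -70 mm, is the place to press; nearer the edge wide fingers meet the frame.
- hatch (a joint): rad: 0 shut, -0.09 pressed to its hard stop (7 mm in at the dot), positive opens up and back. Yields to about 5 N at the dot; the catch releases by -0.06 (5 mm in); let go, it springs up and rests ajar near 0.57 (edge 60 mm up). It then swings lightly, falls back to ajar below about 1.6, rests open at its stop, 1.8. Lift it from under the edge, fingers tilted 40 degrees to the hinge.
- popper (a joint): Catch plunger (m): 0 latched, negative while pressed in, about 0.045 sprung out, holding the hatch ajar; it stays out and does not latch again. White pin 10 mm thick under the hatch at feeder x -12, y -148 mm, clear of the mouth.
- rack: White rack fixed to the bench, 100 x 250 mm, base plate 5 mm; origin at underside centre. Three vials lie along its x at y -80, 0 and +80 mm, axes 33 mm above the bench, caps to +x. Each rests on two notched rails, 6 mm thick, 20 mm high, at x -34 and +24 mm, which leave x -31..21 mm free for fingers.
- vial_red: Lying empty amber glass vial with a red cap and red band, 38 mm in diameter, 80 mm long over all, about 70 g. Origin on its axis at mid-length; x runs along the axis to the cap. Full-diameter body from x -40 to +28 mm, then a 24 mm cap. Rolls about x, so its y and z axes may point anywhere.
- vial_blue: Same vial with a blue cap and blue band.
- vial_green: Same vial with a green cap and green band; stays in the rack.
- petri: Glass dish 70 mm wide, 14 mm high, between the rack and the feeder, towards the back; origin under its centre. Bystander.
- beaker: Glass beaker 70 mm wide, 90 mm high, behind the rack; origin under its centre. Bystander.
- stopper_bowl: Steel bowl 100 mm wide, 45 mm high, on the right towards the robot; origin under its centre. Bystander.
- wash_bottle: White plastic bottle 60 mm wide, 150 mm high, red cap, at the back; origin under its centre. Bystander.
- reagent_jar: Amber jar 60 mm wide, 85 mm high, black lid, back right; origin under its centre. Bystander.
- timer: Grey box 60 x 70 x 30 mm at the back; origin under its centre. Bystander.
- spatula: Thin steel lab spatula 170 mm long, 5 mm high, lying flat on the left in front of the feeder. Bystander.
Things that resemble listed ones, but are neither listed nor needed, are in the scene too. What is shaped like the vial_blue but turquoise is not meant. What is shaped like the vial_red but turquoise is not meant.

How it is judged:
By the outcome, as a careful person would: the job done as asked, in the order asked, and still so for the second after the job is handed in, with the robot touching nothing.
It also fails if it takes over 72 s, if anything falls off the work surface, if the arm or the gripper's body presses on something with over 40 N, if the wrist force passes 120 N, or if a joint passes its speed limit or range.

## Robot

A 6-joint arm with a two-finger parallel gripper is mounted at the origin on the work surface. World frame = base frame: x ahead of the robot, y to its left, z up, the work surface at z = 0. Lengths are in m, angles in degrees, forces in N, time in s.
With the tool pointing down it reaches from about 0.35 to 0.875 m from the base axis. Payload 4.2 kg.
Tool frame: the origin (TCP) lies on the centre line of the jaws, within the pads' length; the fingertips stand 19 mm ahead of it and the grasp point (between the pads) is the TCP; x points along the fingers, y is the direction in which the jaws open and shut, and the axes are right-handed (so a half turn about x gives the same grasp; the last joint's range is limited). The gripper opens to 87 mm and grips with 3 to 60 N. Pads are 19 mm wide; open, the fingers measure 117 mm over their backs; the gripper's body (75 mm by 190 mm) begins 51 mm behind the grasp point.
Start: joints at [-52.162, 22.042, 0.453, 0, -68.411, -14.817], TCP at [0.244, -0.575, 0.212] pointing down, gripper open.
Joint ranges: [-179.83, 179.83], [-69.29, 118.12], [-61.27, 80.66], [-181.25, 117.63], [-171.15, -9.14], [-177.46, 177.46]. Speed limits (degrees/s): [159.86, 159.86, 180, 180, 180, 180].

## Interface

Orientations are given as a 3x3 rotation matrix whose columns are the frame's x, y, z axes.
In Python, from station import * gives the robot as it stands.
- The arm moves only by the shell command python3 -m creep 'ROWS'. ROWS is JSON, a list of rows, each a list of 5 numbers: the opening, from 0 (shut) to 1 (fully open), then the shift along the world's x, y, z in mm, then the turn about the world's z in rad. In form: [[jaw, x, y, z, turn], ...]. A call has exactly 8 rows; each row is the pose to reach, as a shift and turn from the pose measured when the call began; what a row does not reach only later rows make up. A row lasts 1/10 s, in which the tool goes at most 50 mm and 8.59 degrees, less where a joint would pass 70% of its speed; a pose out of reach is approached as far as the arm can. A call with a gripper value outside its range is refused whole. The fingers move at their own pace and stop on an object; the grip force is fixed at half the most. Time passes only in rows, so rows that repeat a pose let the fingers close, or fill a call up. It gives the time, the measured TCP pose, the force and the opening at its end, in the units of the state.
- sense(): the state, without advancing time (a new reading comes with each control period).
- capture(name): name is "scene" or "side" or "wrist"; returns a dict with "image" (420x560x3 uint8, blue, green, red), "z_map" (420x560 float32, m along the optical axis (not along the pixel's ray), 0 where there is no reading), "mtx" (3x3 intrinsics, pixels), "k1" (the pictures are not rectified: a ray, as slopes to the right and down, at radius r is drawn at 1 + k1 r^2 times it, then the intrinsics apply), "eye" and "attitude" of the camera in the world. Camera axes: x right, y up, looking along -z (the intrinsics and any distortion apply to the point x, -y, -z); pixel columns grow to the right and rows downward; lengths in m; the calibration is good to about 2 mm. A picture is of the moment at which its call begins.
- finish_job(): hands the job in, once; it reports no verdict.
Trained networks look in a picture, given as the dict that the camera call returned (one of the last four; its "shot" number tells which), for a name from the list of things; names that differ only in an ending like _2 or _b are one class to them, and where a whole thing is asked for, a point or a joint stands for the part that bears it (a point fixed in the world has none). Each returns a list of dicts, best first, with "confidence" (0 to 1); they miss things now and then, are a little off and sometimes report something else, mostly with a low value. They report only what shows in the picture. A call takes as long as a camera call. They do not tell look-alikes from the thing itself.
- look_for(picture, thing): "box" ([left, top, right, bottom] in pixels, round what is visible of it).
- mark_of(picture, thing): "centre" ([column, row] in pixels: a listed point, or the origin of a listed thing).
The state is a dict: "time_s": time; "joints": joint angles; "joint_velocities": joint speeds; "effort": joint torques, N m; "tcp_pos": TCP position; "ee_rot": TCP orientation; "wrist_force": force on the tool from outside, world axes, zero at the start; "moment": the same for the moment, N m; "gripper_width": opening from 0.0 (shut) to 1.0 (fully open).
Only numpy, scipy, OpenCV 4.12 (cv2) and the standard library are available. Lean on these libraries where they do the work, as an engineer would, in place of code of your own. Each camera call takes 0.05 s, during which the arm holds its last target.

## Working session

There is one attempt and no reset: what is moved stays moved. The work goes in short steps, Python scripts to look and compute and a shell command to move; the robot and the scene stay as the last step left them, time stands still between calls to the robot, and variables do not carry over. Pictures are saved under pics/ and viewed, and the job is handed in when it is done.

```bash
ls; mkdir -p pics
python3 - <<'E'
from station import *
import cv2
s=sense();print(s)
for n in("scene","side","wrist"):
    c=capture(n);cv2.imwrite(f"pics/{n}0.png",c["image"]);print(n,c["mtx"],c["k1"],c["eye"],c["attitude"])
E
```

```text
pics
{'time_s': 0.0, 'joints': array([-5.21626478e+01,  2.20904255e+01,  3.76090627e-01, -3.12256954e-02,
       -6.84102733e+01, -1.48181564e+01]), 'joint_velocities': array([ 0.07521861, -0.04544485,  0.00216086,  0.04070348,  0.03725949,
        0.03154626]), 'effort': array([-1.24219794e-03, -3.90667534e+01,  1.87409985e+01,  4.21986714e+00,
        1.11487650e-02, -1.62608321e-04]), 'tcp_pos': array([ 0.24417878, -0.57461383,  0.21083218]), 'ee_rot': array([[-9.33838030e-04, -3.90853379e-01,  9.20452478e-01],
       [ 2.02839052e-03,  9.20450245e-01,  3.90854489e-01],
       [-9.99997507e-01,  2.23203187e-03, -6.67481543e-05]]), 'wrist_force': array([0.69195478, 0.00171811, 0.36949709]), 'moment': array([ 0.01574586, -0.00110176,  0.04443973]), 'gripper_width': 1.0024934668185441}
scene [[522.43014178   0.         272.84547956]
 [  0.         522.43014178 211.18374155]
 [  0.           0.           1.        ]] 0.06979068928274447 [1.26667106 0.29485967 1.01181242] [[-0.40657568 -0.68740712  0.60180368]
 [ 0.91343303 -0.2926246   0.28286205]
 [-0.01833883  0.66471219  0.74687442]]
side [[393.36977058   0.         276.13545882]
 [  0.         393.36977058 206.59980113]
 [  0.           0.           1.        ]] -0.1078107312688351 [0.16187456 0.72428118 0.66293208] [[-0.90306296  0.23393867 -0.36020825]
 [-0.42928638 -0.46466481  0.77446744]
 [ 0.01380178  0.85402536  0.52004827]]
wrist [[301.01791131   0.         277.39840961]
 [  0.         301.01791131 211.81809261]
 [  0.           0.           1.        ]] -0.00363693822474947 [ 0.18161681 -0.60117874  0.38343253] [[-0.3910568  -0.89033067 -0.23320782]
 [ 0.92036538 -0.3778901  -0.10063123]
 [ 0.00146814 -0.25398893  0.96720601]]
```

View pics/scene0.png

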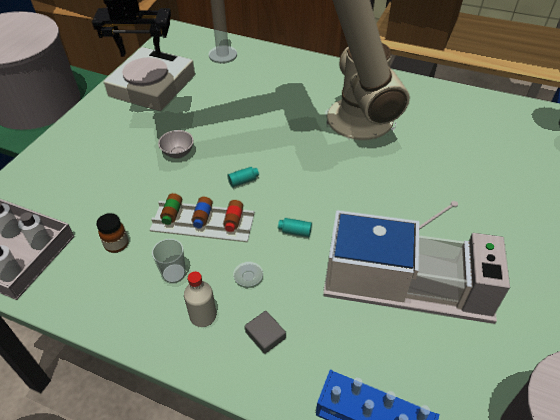

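View pics/side0.png

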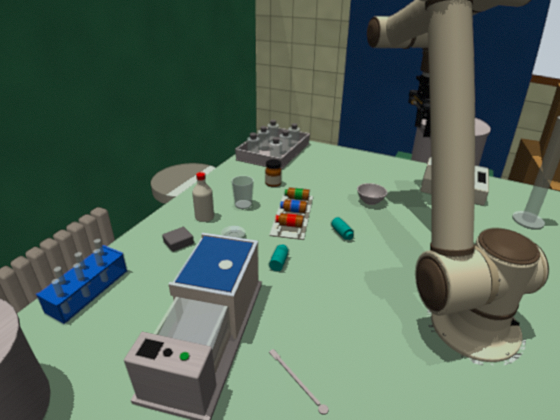

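View pics/wrist0.png

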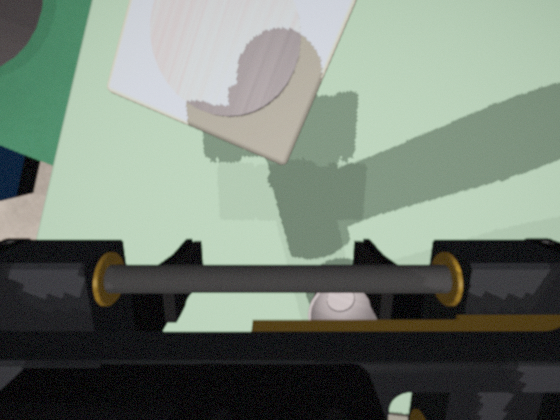

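```bash
cat > h.py <<'E'
from station import *
import numpy as np, cv2
def ray(c,p):
    K=c["mtx"];a=np.array([(p[0]-K[0,2])/K[0,0],(p[1]-K[1,2])/K[1,1]])
    d=cv2.undistortPoints(np.array([[p]],float),np.array(K),np.array([c["k1"],0,0,0,0.]))[0,0]
    return d
def world(c,p,z):
    d=ray(c,p);return np.array(c["eye"])+np.array(c["attitude"])@np.array([d[0]*z,-d[1]*z,-z])
def dep(c,p,r=1):
    u,v=int(round(p[0])),int(round(p[1]));w=c["z_map"][v-r:v+r+1,u-r:u+r+1];w=w[w>0]
    return world(c,p,np.median(w)) if len(w) else None
def plane(c,p,z):
    d=ray(c,p);v=np.array(c["attitude"])@np.array([d[0],-d[1],-1]);e=np.array(c["eye"]);return e+v*(z-e[2])/v[2]
def tri(c1,p1,c2,p2):
    A=[];b=[]
    L=[]
    for c,p in((c1,p1),(c2,p2)):
        d=ray(c,p);v=np.array(c["attitude"])@np.array([d[0],-d[1],-1]);v/=np.linalg.norm(v);P=np.eye(3)-np.outer(v,v);L.append((P,P@np.array(c["eye"])))
    x=np.linalg.solve(L[0][0]+L[1][0],L[0][1]+L[1][1]);
    return x,np.sqrt(sum(np.linalg.norm(P@x-q)**2 for P,q in L))
E
python3 - <<'E'
from h import *
np.set_printoptions(precision=4,suppress=True)
a=capture("scene");b=capture("side")
for n in["feeder","mouth","hatch_hinge","hatch_edge","rack","vial_red","vial_blue","vial_green","petri","beaker","stopper_bowl","wash_bottle","reagent_jar","timer","spatula"]:
    A=mark_of(a,n);B=mark_of(b,n)
    print(n,[(np.round(m["centre"]),round(m["confidence"],2)) for m in A[:4]],[(np.round(m["centre"]),round(m["confidence"],2)) for m in B[:4]])
    if A and B and 'vial' not in n: print("  ",tri(a,A[0]["centre"],b,B[0]["centre"]),dep(a,A[0]["centre"]))
print([dep(a,p) for p in((379,230),(234,215),(203,212),(172,208))])
cv2.imwrite("pics/za.png",cv2.resize(a["image"][130:330,130:530],None,fx=2,fy=2,interpolation=cv2.INTER_CUBIC))
cv2.imwrite("pics/zb.png",cv2.resize(b["image"][160:420,100:400],None,fx=2,fy=2,interpolation=cv2.INTER_CUBIC))
E
```

```text
feeder [(array([401., 281.]), 0.71)] [(array([207., 332.]), 0.65), (array([273., 182.]), 0.57)]
   (array([0.532 , 0.2698, 0.0005]), np.float64(0.0005433474902040926)) [0.5954 0.2717 0.088 ]
mouth [(array([378., 237.]), 0.7)] [(array([215., 261.]), 0.78), (array([245., 268.]), 0.39)]
   (array([0.5445, 0.2005, 0.1412]), np.float64(0.00014546483034310738)) [0.5403 0.2001 0.136 ]
hatch_hinge [(array([370., 260.]), 0.83)] [(array([190., 259.]), 0.63)]
   (array([0.6025, 0.2045, 0.129 ]), np.float64(0.004354816953028242)) [0.6027 0.2023 0.1323]
hatch_edge [(array([250., 278.]), 0.64), (array([372., 216.]), 0.58)] [(array([243., 267.]), 0.86), (array([298., 380.]), 0.7)]
   (array([ 0.6219, -0.0676, -0.0886]), np.float64(0.026013355786971552)) [ 0.6635 -0.053   0.0033]
rack [(array([201., 219.]), 0.68)] [(array([289., 214.]), 0.89), (array([297., 378.]), 0.43), (array([289., 220.]), 0.36)]
   (array([ 0.5589, -0.236 ,  0.0078]), np.float64(0.008097386942842651)) [ 0.578  -0.2234  0.0418]
vial_red [(array([296., 226.]), 0.97), (array([229., 220.]), 0.61)] [(array([279., 253.]), 0.78), (arr
[... 1163 characters left out ...]
22)) [ 0.8144 -0.0853  0.0489]
reagent_jar [(array([118., 243.]), 0.95)] [(array([274., 182.]), 0.9)]
   (array([ 0.696 , -0.3987,  0.0036]), np.float64(0.006614348904637809)) [ 0.715  -0.3754  0.0306]
timer [(array([264., 335.]), 0.64)] [(array([181., 244.]), 0.64)]
   (array([ 0.779 ,  0.0358, -0.0047]), np.float64(0.0030127509408622165)) [0.7964 0.0462 0.0289]
spatula [(array([436., 219.]), 0.52)] [(array([296., 377.]), 0.9), (array([232., 236.]), 0.32)]
   (array([0.3163, 0.2966, 0.006 ]), np.float64(0.006632042839419413)) [ 0.3135  0.3004 -0.0012]
[array([0.5222, 0.1963, 0.1375]), array([ 0.5402, -0.1522,  0.0496]), array([ 0.5603, -0.2278,  0.0482]), array([ 0.5792, -0.305 ,  0.0487])]
```

View pics/za.png

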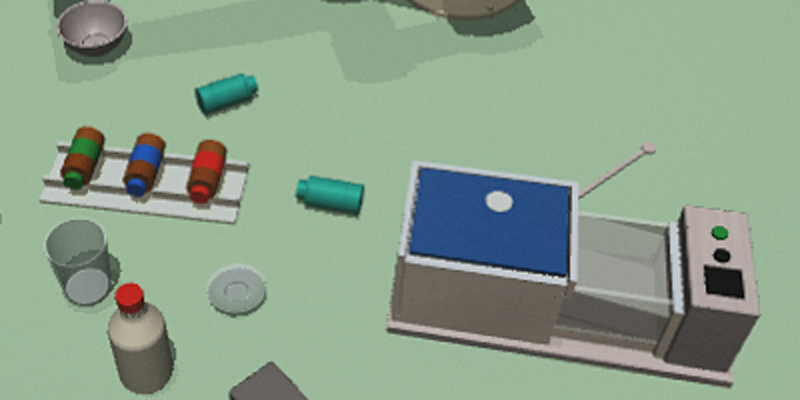

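View pics/zb.png

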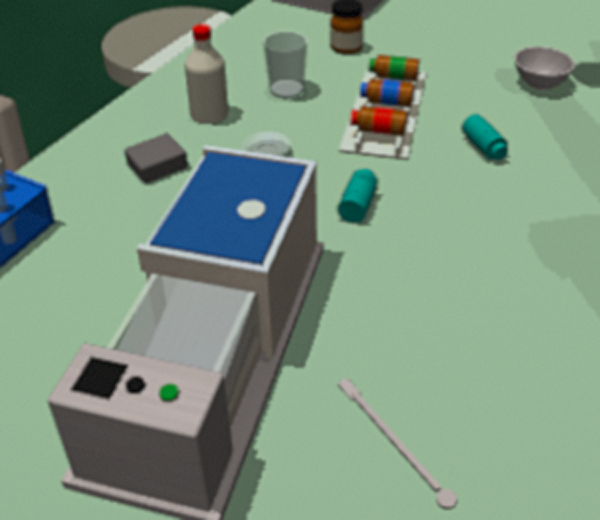

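Run:
```python
from h import *
np.set_printoptions(precision=4,suppress=True)
def cloud(c):
    h,w=c["z_map"].shape
    uu,vv=np.meshgrid(np.arange(w),np.arange(h));p=np.stack([uu,vv],-1).reshape(-1,1,2).astype(float)
    d=cv2.undistortPoints(p,np.array(c["mtx"]),np.array([c["k1"],0,0,0,0.])).reshape(h,w,2);z=c["z_map"]
    P=np.stack([d[...,0]*z,-d[...,1]*z,-z],-1)@np.array(c["attitude"]).T+np.array(c["eye"]);P[z==0]=9
    return P
for n in("scene","side"):
    c=capture(n);P=cloud(c);hsv=cv2.cvtColor(c["image"],cv2.COLOR_BGR2HSV);H,S,V=cv2.split(hsv)
    blue=(H>100)&(H<125)&(S>120)&(P[...,2]>.11)&(P[...,2]<.16)&(P[...,1]<.4)&(P[...,0]<.7)
    q=P[blue];print(n,"hatch",len(q),"z",np.median(q[:,2]))
    r=cv2.minAreaRect(q[:,:2].astype(np.float32)*1000);print(r,cv2.boxPoints(r).tolist())
    # white dot: low sat inside hatch
    box=(np.abs(P[...,0]-.522)<.025)&(np.abs(P[...,1]-.197)<.025)&(P[...,2]>.12)&(S<70);q=P[box];print("dot",len(q),q.mean(0),(q.max(0)+q.min(0))/2)
    for nm,y in(("red",-.15),("blue",-.23),("green",-.305)):
        m=(P[...,2]>.027)&(P[...,2]<.08)&(np.abs(P[...,1]-y)<.035)&(np.abs(P[...,0]-.56)<.075)&(S>90);q=P[m]
        k=cv2.connectedComponentsWithStats(m.astype(np.uint8))[1:3]
        mean=q[:,:2].mean(0);u=np.linalg.svd(q[:,:2]-mean,full_matrices=False)[2][0];u*=np.sign(u[0]);t=(q[:,:2]-mean)@u
        lo,hi=np.percentile(t,[1,99]);print(nm,len(q),"ax",u,"ends",mean+lo*u,mean+hi*u,"top",np.percentile(q[:,2],97),"len",hi-lo)
    m=(np.abs(P[...,2]-.005)<.0045)&(S<60)&(V>120)&(P[...,1]<-.09)&(P[...,1]>-.38)&(np.abs(P[...,0]-.56)<.09);q=P[m]
    if len(q): r=cv2.minAreaRect(q[:,:2].astype(np.float32)*1000);print("rack",len(q),r)
    for nm,m in(("turq",(H>80)&(H<97)&(S>120)&(P[...,2]>.01)&(P[...,2]<.08)),):
        N,l,st,ce=cv2.connectedComponentsWithStats(m.astype(np.uint8))
        for i in range(1,N):
            if st[i,4]>60:q=P[l==i];print("turq",q.min(0),q.max(0))
```

```text
scene hatch 3188 z 0.13483822454012273
((546.9306640625, 194.93173217773438), (121.39164733886719, 159.5013885498047), 13.206880569458008) [[469.61968994140625, 258.7060852050781], [506.06060791015625, 103.42328643798828], [624.2416381835938, 131.15737915039062], [587.8007202148438, 286.440185546875]]
dot 110 [0.5212 0.1965 0.1353] [0.5202 0.1963 0.1353]
red 413 ax [0.9772 0.2123] ends [ 0.4921 -0.1672] [ 0.5725 -0.1497] top 0.05317083722617385 len 0.08230429061691574
blue 395 ax [0.9775 0.2107] ends [ 0.5145 -0.2433] [ 0.593  -0.2264] top 0.053226385811877254 len 0.08027851638138105
green 416 ax [0.9794 0.202 ] ends [ 0.5344 -0.3196] [ 0.6133 -0.3033] top 0.05247216627253692 len 0.08062471233750243
rack 1990 ((560.0103149414062, -234.975341796875), (289.9220886230469, 179.69976806640625), 89.98576354980469)
turq [ 0.3472 -0.2401  0.0121] [ 0.4246 -0.1717  0.0423]
turq [ 0.4701 -0.0508  0.0128] [0.5178 0.0298 0.0416]
side hatch 3519 z 0.13594711027387973
((234.31851196289062, -574.1930541992188), (844.4050903320312, 1673.9798583984375), 3.0716586112976074) [[-232.12744140625, 238.97068786621094], [-142.42742919921875, -1432.6041259765625], [700.7644653320312, -1387.3568115234375], [611.064453125, 284.218017578125]]
dot 102 [0.522  0.1956 0.1369] [0.5225 0.1959 0.1373]
red 300 ax [0.9751 0.2216] ends [ 0.4905 -0.1605] [ 0.566  -0.1434] top 0.054101236286165165 len 0.07741118288501178
blue 247 ax [0.9703 0.2417] ends [ 0.5114 -0.2384] [ 0.5867 -0.2196] top 0.0541509893951536 len 0.07764092474620413
green 228 ax [0.9786 0.2057] ends [ 0.5329 -0.3136] [ 0.6073 -0.298 ] top 0.0538340871959115 len 0.07601772158787594
rack 1478 ((559.93017578125, -234.7998046875), (179.85227966308594, 289.62652587890625), 0.02236855961382389)
turq [ 0.3471 -0.2378  0.0107] [ 0.4213 -0.1711  0.0418]
turq [ 0.4679 -0.0493  0.0101] [0.5119 0.0313 0.0412]
```

```bash
cat >> h.py <<'E'
def cloud(c):
    h,w=c["z_map"].shape
    uu,vv=np.meshgrid(np.arange(w),np.arange(h));p=np.stack([uu,vv],-1).reshape(-1,1,2).astype(float)
    d=cv2.undistortPoints(p,np.array(c["mtx"]),np.array([c["k1"],0,0,0,0.])).reshape(h,w,2);z=c["z_map"]
    P=np.stack([d[...,0]*z,-d[...,1]*z,-z],-1)@np.array(c["attitude"]).T+np.array(c["eye"]);P[z==0]=9
    return P
th=np.radians(13.2);UX=np.array([np.cos(th),np.sin(th)]);UY=np.array([-np.sin(th),np.cos(th)])
F0=np.array([.5218,.196])+.0245*UX+.070*UY   # feeder origin
def f2w(x,y): return F0+x/1000*UX+y/1000*UY
def w2f(p): d=np.array(p[:2])-F0; return np.array([d@UX,d@UY])*1000
E
python3 - <<'E'
from h import *
from scipy.optimize import least_squares
np.set_printoptions(precision=4,suppress=True)
D=[]
for n in("scene","side"):
    c=capture(n);P=cloud(c);S=cv2.cvtColor(c["image"],cv2.COLOR_BGR2HSV)[...,1];D.append((n,P,S))
def fit(q):
    def f(v):
        y0,a,z0=v;u=np.array([np.cos(a),np.sin(a)]);nn=np.array([-u[1],u[0]])
        return np.hypot((q[:,:2]-[.54,y0])@nn,q[:,2]-z0)-.019
    r=least_squares(f,[q[:,1].mean(),.21,.033],loss="soft_l1",f_scale=.001);return r
for nm,y in(("red",-.155),("blue",-.235),("green",-.31)):
    Q=[]
    for n,P,S in D:
        m=(P[...,2]>.03)&(P[...,2]<.08)&(np.abs(P[...,1]-y-(P[...,0]-.54)*.21)<.035)&(np.abs(P[...,0]-.56)<.085)&(S>90)
        q=P[m];Q.append(q)
    for lab,q in(("scene",Q[0]),("side",Q[1]),("both",np.vstack(Q))):
        u0=np.array([.9776,.2105]);t=q[:,:2]@u0;lo,hi=np.percentile(t,[1,99]);b=q[(t<lo+.062)]
        r=fit(b);y0,a,z0=r.x;u=np.array([np.cos(a),np.sin(a)]);t=(q[:,:2]-[.54,y0])@u;lo,hi=np.percentile(t,[.7,99.3])
        print(nm,lab,"ang",np.degrees(a),"z",z0,"len",hi-lo,"centre",np.array([.54,y0])+u*(lo+hi)/2)
print("mouth",f2w(0,-70),"hinge",f2w(58,-77))
E
```

```text
red scene ang 14.311179602220513 z 0.03230180959409699 len 0.08201372612116305 centre [ 0.5333 -0.162 ]
red side ang 15.473476038787885 z 0.03419172967193175 len 0.07859621623504223 centre [ 0.5323 -0.1631]
red both ang 14.899899786335821 z 0.03292304722097111 len 0.08166534089413541 centre [ 0.5332 -0.1622]
blue scene ang 14.3988654335598 z 0.03184437420299566 len 0.08164857083808863 centre [ 0.554  -0.2395]
blue side ang 15.08122871350966 z 0.03412193899513501 len 0.07835654999313485 centre [ 0.5524 -0.2407]
blue both ang 14.673168247047942 z 0.03251692503189762 len 0.08158946729689566 centre [ 0.5538 -0.2397]
green scene ang 14.982983282629345 z 0.031812366851610215 len 0.08182068089742357 centre [ 0.5747 -0.3162]
green side ang 15.755296903471441 z 0.034073551378911195 len 0.07616118496307 centre [ 0.5734 -0.3177]
green both ang 15.384329626415575 z 0.03241914006347026 len 0.08128383702715117 centre [ 0.575  -0.3163]
mouth [0.5457 0.2016] hinge [0.6037 0.208 ]
```

```bash
python3 -m creep '[[0,40,110,10,-0.1],[0,80,220,10,-0.17],[0,120,330,10,-0.17],[0,160,440,10,-0.17],[0,200,550,10,-0.17],[0,240,660,10,-0.17],[0,277,770,0,-0.17],[0,277,770,0,-0.17]]'
```

```text
time_s: 2.75
tcp_pos: [0.381, -0.1975, 0.2188]
ee_rot: [[0.002, -0.23, 0.973], [-0.0, 0.973, 0.23], [-1.0, -0.001, 0.001]]
wrist_force: [1.6, 0.5, -0.1]
gripper_width: 0.356
```

```bash
python3 -m creep '[[0,17,49,0,0],[0,34,97,0,0],[0,51,145,0,0],[0,68,193,0,0],[0,85,241,0,0],[0,103,290,0,0],[0,120,338,0,0],[0,137,386,0,0]]'; python3 -m creep '[[0,4,8,-15,0],[0,4,8,-30,0],[0,4,8,-40,0],[0,4,8,-45,0],[0,4,8,-50,0],[0,4,8,-50,0],[0,4,8,-50,0],[0,4,8,-50,0]]'
```

```text
time_s: 3.55
tcp_pos: [0.5144, 0.1799, 0.2191]
ee_rot: [[0.002, -0.23, 0.973], [-0.0, 0.973, 0.23], [-1.0, -0.001, 0.002]]
wrist_force: [1.7, -0.0, 0.5]
gripper_width: 0.009
time_s: 4.35
tcp_pos: [0.5188, 0.1879, 0.1698]
ee_rot: [[0.003, -0.23, 0.973], [0.001, 0.973, 0.23], [-1.0, -0.0, 0.003]]
wrist_force: [0.7, 0.2, -0.1]
gripper_width: 0.005
```

```bash
python3 -m creep '[[0,3,8,0,0],[0,3,8,-5,0],[0,3,8,-10,0],[0,3,8,-14,0],[0,3,8,-17,0],[0,3,8,-19,0],[0,3,8,-20,0],[0,3,8,-20,0]]'
```

```text
time_s: 5.15
tcp_pos: [0.5218, 0.1958, 0.1497]
ee_rot: [[0.003, -0.23, 0.973], [0.001, 0.973, 0.23], [-1.0, -0.0, 0.003]]
wrist_force: [-0.0, 0.1, 0.5]
gripper_width: 0.004
```

```bash
python3 -m creep '[[0,0,0,-1,0],[0,0,0,-1,0],[0,0,0,-2,0],[0,0,0,-2,0],[0,0,0,-3,0],[0,0,0,-3,0],[0,0,0,-3,0],[0,0,0,-3,0]]'
python3 - <<'E'
from h import *
c=capture("side");cv2.imwrite("pics/s1.png",cv2.resize(c["image"][190:340,140:300],None,fx=4,fy=4,interpolation=cv2.INTER_CUBIC));print(sense()["wrist_force"])
E
```

```text
time_s: 5.95
tcp_pos: [0.5218, 0.1958, 0.1467]
ee_rot: [[0.003, -0.23, 0.973], [0.001, 0.973, 0.23], [-1.0, -0.0, 0.003]]
wrist_force: [0.8, 0.3, 0.6]
gripper_width: 0.008
[-0.04563692 -0.18956048  0.15789267]
```

View pics/s1.png

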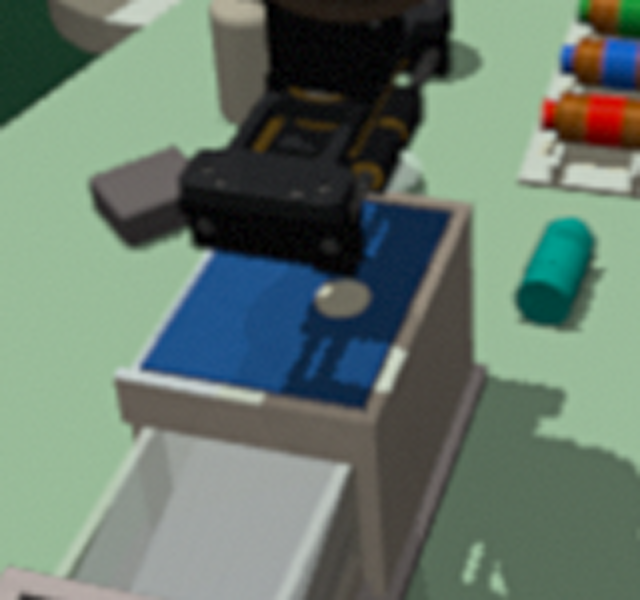

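```bash
cat >> h.py <<'E'
def proj(c,X):
    R=np.array(c["attitude"]);q=R.T@(np.array(X)-np.array(c["eye"]));n=np.array([q[0]/-q[2],-q[1]/-q[2]]);r=n@n
    n=n*(1+c["k1"]*r);return np.array(c["mtx"])[:2,:2]@n+np.array(c["mtx"])[:2,2]
E
python3 - <<'E'
from h import *
t=np.array([.5218,.1958,.1467]);tip=t-[0,0,.019]
for n in("scene","side","wrist"):
    c=capture(n);im=c["image"].copy();print(n,proj(c,t),proj(c,tip))
    for p,col in((t,(0,0,255)),(tip,(0,255,255))):
        q=proj(c,p);
        if n!="wrist": cv2.drawMarker(im,tuple(int(v) for v in q),col,0,6,1)
    P=cloud(c)
    if n=="scene": im=cv2.resize(im[130:330,280:480],None,fx=3,fy=3,interpolation=cv2.INTER_CUBIC)
    if n=="side": im=cv2.resize(im[150:350,120:320],None,fx=3,fy=3,interpolation=cv2.INTER_CUBIC)
    cv2.imwrite(f"pics/p2{n}.png",im)
E
```

```text
scene [379.38744514 227.07153996] [378.21688826 232.69513569]
side [225.03645366 260.52222224] [225.55595712 267.61693233]
wrist [276.40126381 247.79776289] [276.51134031 237.26462044]
```

View pics/p2scene.png

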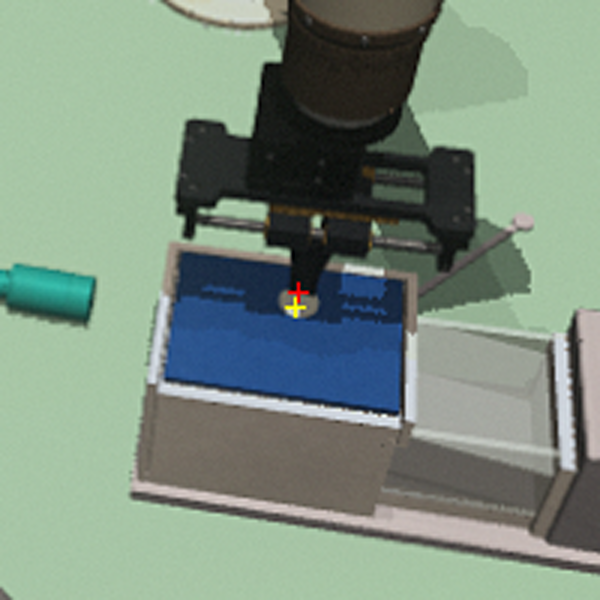

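View pics/p2side.png

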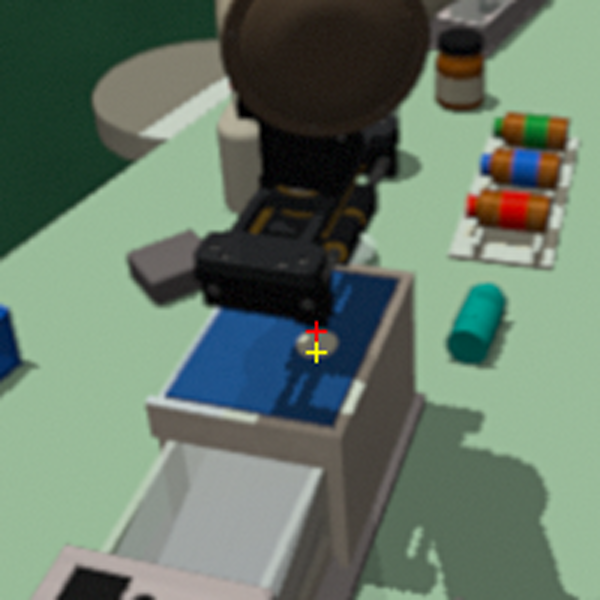

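View pics/p2wrist.png

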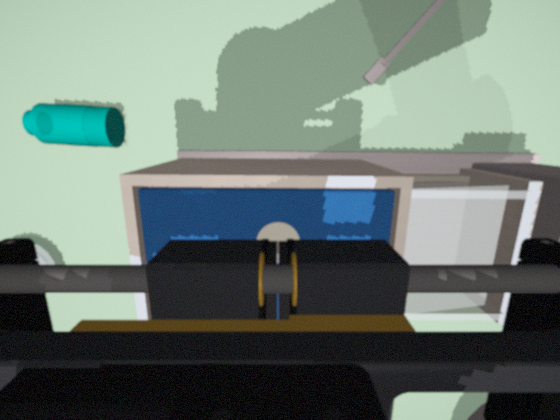

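Run:
```python
from h import *
np.set_printoptions(precision=4,suppress=True)
for n in("scene","side"):
    c=capture(n);P=cloud(c)
    V=c["image"].max(-1)
    for v in range(214,240,2) if n=="scene" else range(236,276,3):
        us=range(368,394,4) if n=="scene" else range(208,240,4)
        print(n,v,[(u,*(np.round(P[v,u]*1000).astype(int)),int(V[v,u])) for u in us])
```

```text
scene 214 [(368, np.int64(366), np.int64(140), np.int64(1), 174), (372, np.int64(362), np.int64(150), np.int64(1), 185), (376, np.int64(357), np.int64(159), np.int64(0), 128), (380, np.int64(536), np.int64(193), np.int64(203), 21), (384, np.int64(528), np.int64(200), np.int64(198), 21), (388, np.int64(559), np.int64(212), np.int64(235), 20), (392, np.int64(558), np.int64(219), np.int64(237), 44)]
scene 216 [(368, np.int64(491), np.int64(163), np.int64(135), 139), (372, np.int64(485), np.int64(170), np.int64(133), 150), (376, np.int64(482), np.int64(178), np.int64(133), 131), (380, np.int64(531), np.int64(194), np.int64(191), 16), (384, np.int64(531), np.int64(202), np.int64(195), 20), (388, np.int64(531), np.int64(209), np.int64(198), 16), (392, np.int64(348), np.int64(198), np.int64(0), 114)]
scene 218 [(368, np.int64(498), np.int64(165), np.int64(137), 67), (372, np.int64(493), np.int64(172), np.int64(135), 60), (376, np.int64(486), np.int64(180), np.int64(131), 64), (380, np.int64(534), np.int64(195), np.int64(189), 25), (384, np.int64(531), np.int64(202), np.int64(189), 23), (388
[... 9888 characters left out ...]
64(136), 67), (224, np.int64(512), np.int64(217), np.int64(136), 68), (228, np.int64(505), np.int64(213), np.int64(135), 68), (232, np.int64(497), np.int64(211), np.int64(137), 68), (236, np.int64(490), np.int64(206), np.int64(136), 70)]
side 275 [(208, np.int64(535), np.int64(240), np.int64(137), 126), (212, np.int64(529), np.int64(235), np.int64(135), 126), (216, np.int64(521), np.int64(233), np.int64(137), 83), (220, np.int64(514), np.int64(229), np.int64(137), 101), (224, np.int64(505), np.int64(228), np.int64(139), 69), (228, np.int64(500), np.int64(221), np.int64(135), 120), (232, np.int64(493), np.int64(218), np.int64(136), 111), (236, np.int64(485), np.int64(214), np.int64(136), 87)]
```

Run:
```python
from h import *
np.set_printoptions(precision=4,suppress=True)
s=sense();print(s["tcp_pos"],s["joints"],s["wrist_force"])
c=capture("wrist");P=cloud(c);print(c["eye"],np.array(c["eye"])-s["tcp_pos"])
for p in((278,228),(350,205),(200,210),(80,125),(430,60),(300,180),(100,60)): print(p,P[p[1],p[0]])
# finger points in wrist view: near points
q=P.reshape(-1,3);z=c["z_map"].ravel();m=(z>0)&(np.hypot(q[:,0]-.52,q[:,1]-.2)<.03);print(np.sort(z[z>0])[:3])
for v in range(236,262,3):print(v,[tuple(np.round(P[v,u]*1000).astype(int).tolist()) for u in(266,270,274,278,282,286)])
a=capture("side");r=[P2 for P2 in look_for(a,"hatch")];print(r)
```

```text
[0.5218 0.1958 0.1467] [  37.2842   18.6433  -14.7756    0.1058  -56.406  -114.0496] [-0.5285 -0.1531  0.0089]
[0.4548 0.1807 0.319 ] [-0.067  -0.0151  0.1722]
(278, 228) [0.5128 0.1947 0.1353]
(350, 205) [0.4877 0.2352 0.1351]
(200, 210) [0.5127 0.144  0.1347]
(80, 125) [0.49   0.006  0.0373]
(430, 60) [0.3557 0.3086 0.0006]
(300, 180) [0.4795 0.2007 0.1354]
(100, 60) [ 0.4288 -0.0032 -0.0017]
[0.05 0.05 0.05]
236 [(519, 188, 137), (519, 191, 136), (519, 193, 135), (518, 196, 136), (517, 198, 136), (517, 201, 136)]
239 [(513, 188, 160), (521, 191, 137), (520, 194, 136), (520, 196, 136), (519, 199, 136), (518, 201, 137)]
242 [(513, 188, 164), (514, 190, 160), (514, 193, 159), (513, 195, 160), (513, 197, 159), (512, 199, 159)]
245 [(513, 188, 168), (514, 190, 165), (513, 193, 165), (513, 195, 165), (512, 197, 166), (512, 199, 165)]
248 [(513, 188, 172), (514, 191, 169), (514, 193, 168), (513, 195, 169), (513, 197, 168), (512, 199, 168)]
251 [(513, 188, 176), (514, 191, 173), (514, 193, 172), (513, 195, 174), (512, 197, 174), (512, 199, 172)]
254 [(513, 189, 181), (515, 191, 176), (514, 193, 177), (513, 195, 176), (513, 197, 177), (512, 199, 176)]
257 [(513, 189, 184), (514, 191, 181), (514, 193, 181), (513, 195, 181), (513, 197, 181), (512, 198, 182)]
260 [(514, 189, 185), (514, 191, 185), (514, 193, 184), (515, 195, 181), (513, 197, 185), (512, 198, 184)]
[{'box': [175.2, 237.5, 253.5, 292.6], 'confidence': 0.95}, {'box': [272.3, 197.8, 314.5, 241.8], 'confidence': 0.26}]
```

```bash
python3 -m creep '[[0,0,0,-6,0],[0,0,0,-12,0],[0,0,0,-16,0],[0,0,0,-18,0],[0,0,0,-20,0],[0,0,0,-21,0],[0,0,0,-21,0],[0,0,0,-21,0]]'
```

```text
time_s: 7.2
tcp_pos: [0.5219, 0.1959, 0.1259]
ee_rot: [[0.004, -0.23, 0.973], [0.001, 0.973, 0.23], [-1.0, -0.0, 0.004]]
wrist_force: [1.0, 0.4, -0.1]
gripper_width: 0.004
```

```bash
python3 -m creep '[[0,0,0,-1,0],[0,0,0,-2,0],[0,0,0,-3,0],[0,0,0,-4,0],[0,0,0,-5,0],[0,0,0,-5,0],[0,0,0,-5,0],[0,0,0,-5,0]]'
```

```text
time_s: 8.0
tcp_pos: [0.522, 0.196, 0.1218]
ee_rot: [[0.004, -0.23, 0.973], [0.001, 0.973, 0.23], [-1.0, -0.0, 0.004]]
wrist_force: [-2.1, -0.7, 6.4]
gripper_width: 0.004
```

```bash
python3 -m creep '[[0,0,0,-1,0],[0,0,0,-2,0],[0,0,0,-3,0],[0,0,0,-4,0],[0,0,0,-5,0],[0,0,0,-5,0],[0,0,0,-5,0],[0,0,0,-5,0]]'
```

```text
time_s: 8.8
tcp_pos: [0.522, 0.196, 0.118]
ee_rot: [[0.005, -0.231, 0.973], [0.001, 0.973, 0.231], [-1.0, -0.0, 0.005]]
wrist_force: [-4.1, -0.6, 7.5]
gripper_width: 0.002
```

```bash
python3 -m creep '[[0,0,0,-1,0],[0,0,0,-2,0],[0,0,0,-2,0],[0,0,0,10,0],[0,-5,-1,40,0],[0,-25,-6,75,0],[0,-50,-12,90,0],[0,-70,-17,90,0]]'
python3 - <<'E'
from h import *
for n in("scene","side"):
    c=capture(n);cv2.imwrite(f"pics/q3{n}.png",c["image"]);m=mark_of(c,"hatch_edge");print(n,m,[dep(c,x["centre"]) for x in m])
E
```

```text
time_s: 9.6
tcp_pos: [0.4524, 0.1795, 0.2108]
ee_rot: [[0.01, -0.231, 0.973], [0.005, 0.973, 0.231], [-1.0, 0.002, 0.011]]
wrist_force: [1.5, -1.0, -0.8]
gripper_width: 0.005
scene [{'centre': [381.7, 202.7], 'confidence': 0.66}, {'centre': [199.0, 213.9], 'confidence': 0.27}] [array([ 0.31108453,  0.16078282, -0.0020508 ]), array([ 0.57097136, -0.23288763,  0.0499835 ])]
side [{'centre': [230.6, 241.6], 'confidence': 0.62}] [array([0.50733707, 0.19283681, 0.19792203])]
```

View pics/q3scene.png

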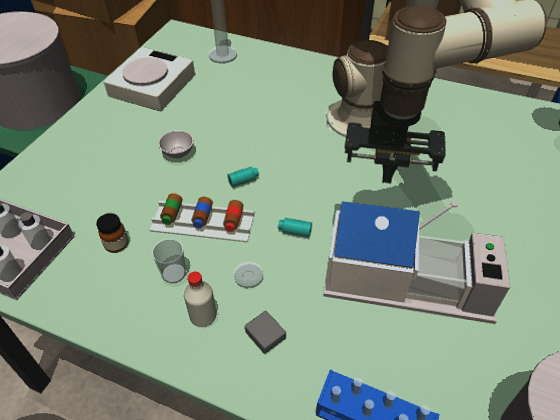

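View pics/q3side.png

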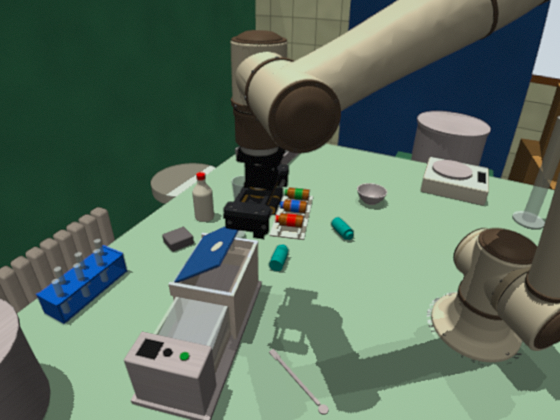

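```bash
python3 -m creep '[[0,0,0,-20,0],[0,0,0,-40,0],[0,10,2,-47,0],[0,20,5,-47,0],[0,29,7,-47,0],[0,29,7,-47,0],[0,29,7,-47,0],[0,29,7,-47,0]]';python3 - <<'E'
from h import *
c=capture("scene");cv2.imwrite(f"pics/q4.png",cv2.resize(c["image"][120:320,280:480],None,fx=3,fy=3))
c=capture("side");cv2.imwrite(f"pics/q4s.png",cv2.resize(c["image"][150:350,120:320],None,fx=3,fy=3))
E
```

```text
time_s: 10.6
tcp_pos: [0.4812, 0.1861, 0.1617]
ee_rot: [[0.006, -0.231, 0.973], [0.002, 0.973, 0.231], [-1.0, 0.001, 0.007]]
wrist_force: [-0.5, -0.4, -0.3]
gripper_width: 0.009
```

View pics/q4.png

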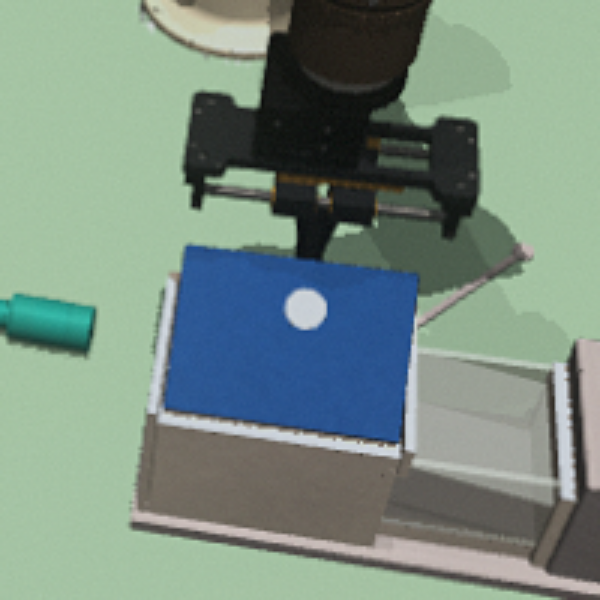

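View pics/q4s.png

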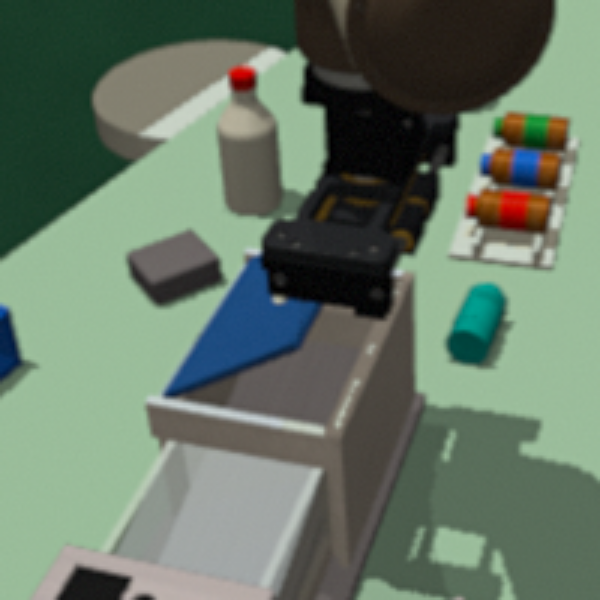

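```bash
python3 -m creep '[[0,7,2,0,0],[0,14,3,2,0],[0,18,4,8,0],[0,23,5,15,0],[0,28,7,23,0],[0,33,8,30,0],[0,39,9,36,0],[0,45,11,42,0]]';python3 - <<'E'
from h import *
c=capture("scene");cv2.imwrite(f"pics/q5.png",cv2.resize(c["image"][120:320,280:480],None,fx=3,fy=3))
c=capture("side");cv2.imwrite(f"pics/q5s.png",cv2.resize(c["image"][150:350,120:320],None,fx=3,fy=3))
E
```

```text
time_s: 11.5
tcp_pos: [0.5266, 0.1971, 0.2044]
ee_rot: [[0.007, -0.231, 0.973], [0.002, 0.973, 0.231], [-1.0, 0.001, 0.007]]
wrist_force: [0.2, 0.0, -0.5]
gripper_width: 0.001
```

View pics/q5.png

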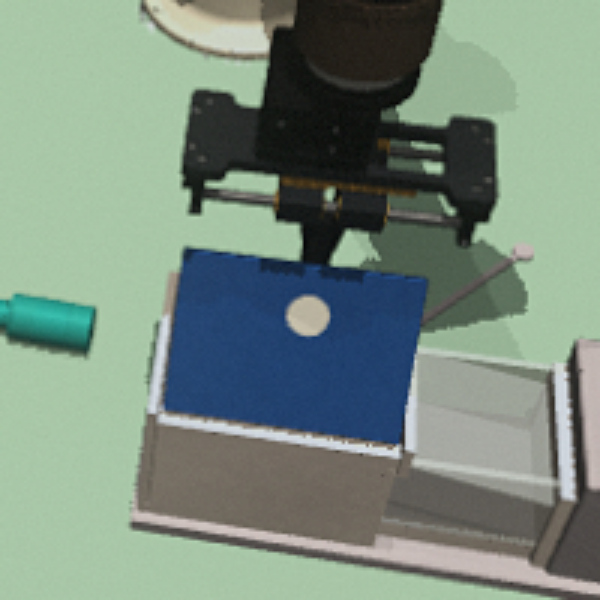

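View pics/q5s.png

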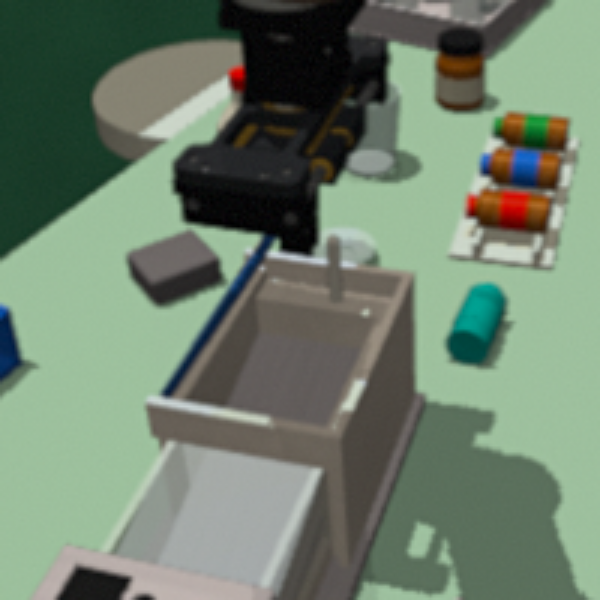

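```bash
python3 -m creep '[[0,10,2,6,0],[0,20,5,11,0],[0,30,7,15,0],[0,40,9,18,0],[0,50,12,20,0],[0,60,14,21,0],[0,70,16,21,0],[0,77,18,21,0]]';python3 - <<'E'
from h import *
c=capture("scene");cv2.imwrite(f"pics/q6.png",cv2.resize(c["image"][120:320,280:480],None,fx=3,fy=3))
c=capture("side");cv2.imwrite(f"pics/q6s.png",cv2.resize(c["image"][150:350,120:320],None,fx=3,fy=3))
E
```

```text
time_s: 12.4
tcp_pos: [0.6052, 0.2156, 0.2253]
ee_rot: [[0.008, -0.231, 0.973], [0.003, 0.973, 0.231], [-1.0, 0.001, 0.008]]
wrist_force: [0.3, -0.0, -0.0]
gripper_width: 0.009
```

View pics/q6.png

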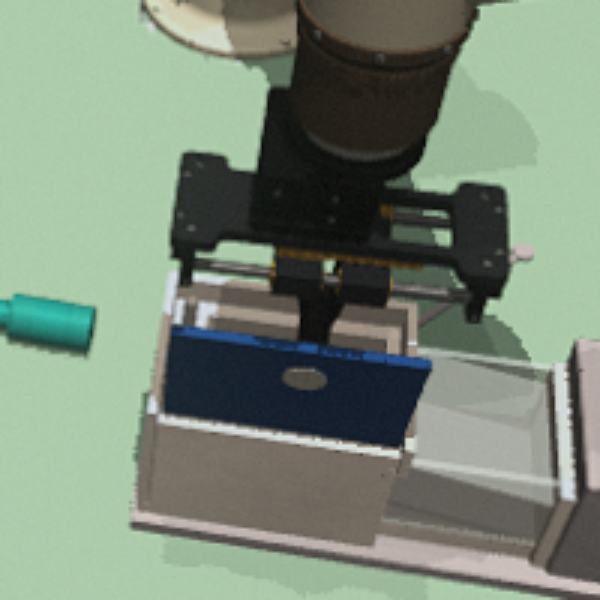

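View pics/q6s.png

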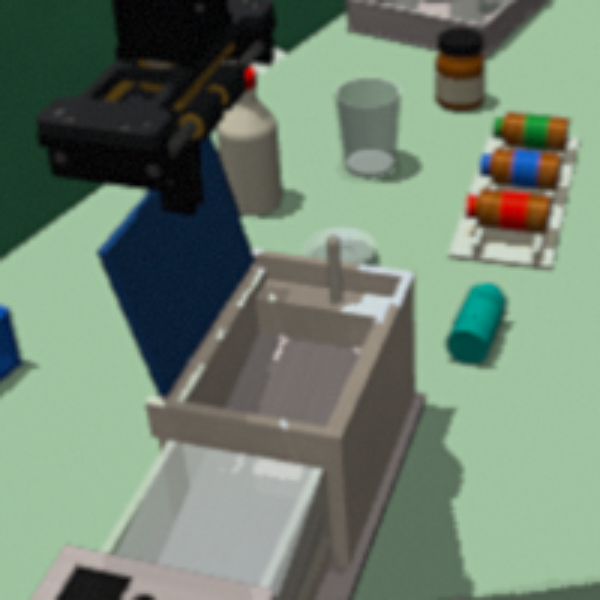

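```bash
python3 -m creep '[[0.7,-35,-8,0,0],[0.7,-70,-16,0,0],[0.7,-75,-60,0,0.03],[0.7,-77,-108,0,0.03],[0.7,-77,-156,0,0.03],[0.7,-77,-204,0,0.03],[0.7,-77,-252,0,0.03],[0.7,-77,-300,0,0.03]]';python3 -m creep '[[0.7,0,-50,0,0],[0.7,0,-79,-30,0],[0.7,0,-79,-60,0],[0.7,0,-79,-75,0],[0.7,0,-79,-80,0],[0.7,0,-79,-80,0],[0.7,0,-79,-80,0],[0.7,0,-79,-80,0]]'
python3 - <<'E'
from h import *
np.set_printoptions(precision=4,suppress=True)
s=sense();print(s["tcp_pos"],s["gripper_width"])
for n in("scene","side","wrist"):
    c=capture(n);cv2.imwrite(f"pics/q7{n}.png",c["image"])
    if n=="wrist":
        P=cloud(c);np.save("w7.npy",P)
E
```

```text
time_s: 13.3
tcp_pos: [0.5275, -0.086, 0.2255]
ee_rot: [[0.008, -0.26, 0.965], [0.003, 0.966, 0.26], [-1.0, 0.001, 0.009]]
wrist_force: [0.8, 0.0, 0.4]
gripper_width: 0.642
time_s: 14.1
tcp_pos: [0.5284, -0.1648, 0.1468]
ee_rot: [[0.011, -0.261, 0.965], [0.003, 0.965, 0.261], [-1.0, -0.0, 0.011]]
wrist_force: [0.6, -0.1, -0.1]
gripper_width: 0.698
[ 0.5284 -0.1648  0.1468] 0.6975034709948675
```

View pics/q7scene.png

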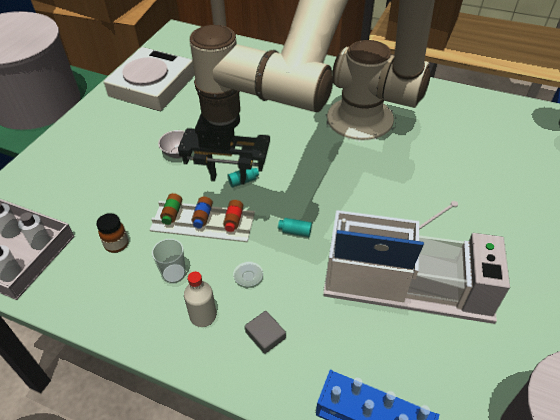

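View pics/q7side.png

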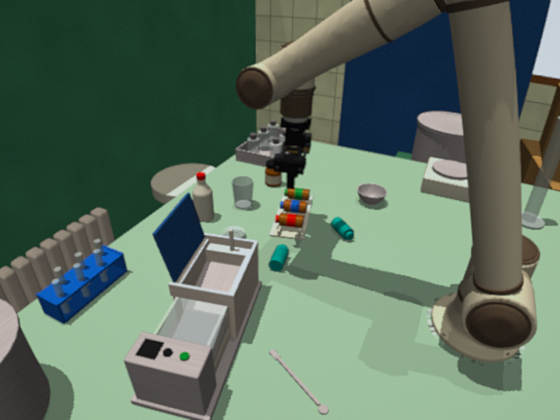

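View pics/q7wrist.png

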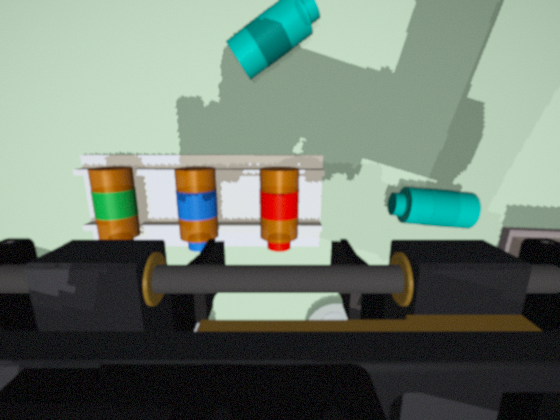

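Run:
```python
from h import *
np.set_printoptions(precision=4,suppress=True)
P=np.load("w7.npy")
u0=None
for v in range(236,275,4):print(v,[(u,*np.round(P[v,u]*1000).astype(int).tolist()) for u in(205,212,218,335,340,348)])
c=capture("scene");Q=cloud(c)
for v in range(166,186,2):print(v,[(u,*np.round(Q[v,u]*1000).astype(int).tolist()) for u in(208,211,214,240,243,246)])
# vial fit from wrist
from scipy.optimize import least_squares
w=capture("wrist");P=cloud(w);S=cv2.cvtColor(w["image"],cv2.COLOR_BGR2HSV)[...,1]
for nm,y in(("red",-.162),("blue",-.24)):
    m=(P[...,2]>.03)&(P[...,2]<.07)&(np.abs(P[...,1]-y-(P[...,0]-.535-(.02 if nm=="blue" else 0))*.26)<.03)&(P[...,0]<.57)&(P[...,0]>.47)&(S>90)
    m[238:]=False;q=P[m]
    f=lambda p:np.hypot((q[:,:2]-[.54,p[0]])@np.array([-np.sin(p[1]),np.cos(p[1])]),q[:,2]-p[2])-.019
    r=least_squares(f,[y,.25,.033],loss="soft_l1",f_scale=.001).x;t=(q[:,:2]-[.54,r[0]])@np.array([np.cos(r[1]),np.sin(r[1])])
    lo=np.percentile(t,1);u=np.array([np.cos(r[1]),np.sin(r[1])]);print(nm,len(q),np.degrees(r[1]),r[2],"base end",np.array([.54,r[0]])+u*lo,"centre",np.array([.54,r[0]])+u*(lo+.04))
```

```text
236 [(205, 573, -223, 49), (212, 573, -218, 43), (218, 587, -216, 4), (335, 555, -90, 0), (340, 554, -85, 0), (348, 552, -76, -2)]
240 [(205, 577, -223, 48), (212, 528, -202, 159), (218, 592, -215, 5), (335, 560, -88, -2), (340, 509, -133, 159), (348, 556, -74, 0)]
244 [(205, 528, -205, 167), (212, 527, -201, 168), (218, 528, -198, 163), (335, 511, -136, 162), (340, 511, -133, 162), (348, 508, -131, 168)]
248 [(205, 528, -203, 172), (212, 529, -200, 168), (218, 528, -197, 168), (335, 511, -137, 169), (340, 511, -134, 168), (348, 508, -132, 172)]
252 [(205, 527, -202, 178), (212, 528, -199, 175), (218, 527, -196, 174), (335, 513, -137, 170), (340, 511, -135, 174), (348, 509, -133, 178)]
256 [(205, 527, -201, 182), (212, 528, -198, 180), (218, 529, -196, 176), (335, 515, -136, 171), (340, 511, -136, 179), (348, 510, -132, 179)]
260 [(205, 528, -200, 185), (212, 527, -197, 185), (218, 531, -195, 175), (335, 517, -136, 171), (340, 512, -137, 182), (348, 511, -134, 184)]
264 [(205, 501, -193, 240), (212, 501, -191, 240), (218, 500, -189, 240), (335, 492, -157, 239), (340, 492, -156, 239),
[... 1219 characters left out ...]
 545, -192, 166), (240, 531, -131, 177), (243, 525, -127, 173), (246, 393, -193, 27)]
180 [(208, 417, -298, 0), (211, 548, -198, 160), (214, 544, -193, 159), (240, 528, -133, 167), (243, 532, -123, 175), (246, 395, -192, 22)]
182 [(208, 422, -296, -2), (211, 420, -287, 0), (214, 414, -282, -3), (240, 529, -133, 162), (243, 529, -126, 164), (246, 389, -195, 8)]
184 [(208, 429, -292, -1), (211, 424, -285, -3), (214, 420, -279, -5), (240, 406, -205, 12), (243, 531, -125, 160), (246, 391, -195, 2)]
red 2567 14.960640960238516 0.03226650528574471 base end [ 0.4941 -0.1719] centre [ 0.5327 -0.1616]
blue 2389 15.142325742160383 0.03233084162142714 base end [ 0.5147 -0.2493] centre [ 0.5534 -0.2389]
```

```bash
python3 -m creep '[[0.7,0,2,-30,0],[0.7,0,2,-60,0],[0.7,0,2,-90,0],[0.7,0,2,-115,0],[0.7,0,2,-130,0],[0.7,0,2,-137,0],[0.7,0,2,-140,0],[0.7,0,2,-140,0]]'; python3 -m creep '[[0.5,0,0,0,0],[0.4,0,0,0,0],[0.3,0,0,0,0],[0.2,0,0,0,0],[0.2,0,0,0,0],[0.2,0,0,0,0],[0.2,0,0,0,0],[0.2,0,0,0,0]]'
```

```text
time_s: 15.15
tcp_pos: [0.5282, -0.163, 0.0063]
ee_rot: [[0.01, -0.261, 0.965], [0.003, 0.965, 0.261], [-1.0, 0.0, 0.01]]
wrist_force: [0.9, 0.3, -0.1]
gripper_width: 0.7
time_s: 15.95
tcp_pos: [0.5285, -0.1631, 0.0065]
ee_rot: [[0.011, -0.261, 0.965], [0.003, 0.965, 0.261], [-1.0, -0.0, 0.011]]
wrist_force: [-0.3, -1.2, 2.9]
gripper_width: 0.429
```

```bash
python3 -m creep '[[0.2,0,0,20,0],[0.2,0,0,50,0],[0.2,0,0,90,0],[0.2,0,0,130,0],[0.2,0,0,160,0],[0.2,0,40,160,-0.03],[0.2,0,80,160,-0.03],[0.2,0,120,160,-0.03]]'
python3 - <<'E'
from h import *
np.set_printoptions(precision=4,suppress=True)
s=sense();print(s["tcp_pos"],s["gripper_width"])
for n in("scene","side","wrist"):
    c=capture(n);im=c["image"]
    if n=="scene": im=cv2.resize(im[100:340,200:480],None,fx=2,fy=2)
    cv2.imwrite(f"pics/q8{n}.png",im)
E
```

```text
time_s: 16.75
tcp_pos: [0.5277, -0.0419, 0.1663]
ee_rot: [[0.01, -0.23, 0.973], [0.003, 0.973, 0.23], [-1.0, 0.0, 0.01]]
wrist_force: [-0.1, 0.2, -1.6]
gripper_width: 0.429
[ 0.5277 -0.0419  0.1663] 0.42855440642599346
```

View pics/q8scene.png

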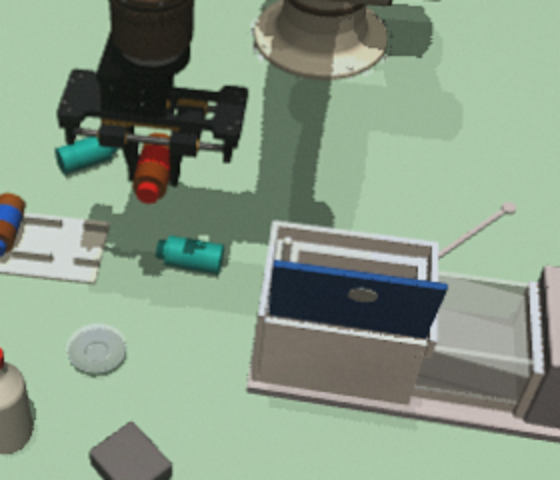

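View pics/q8wrist.png

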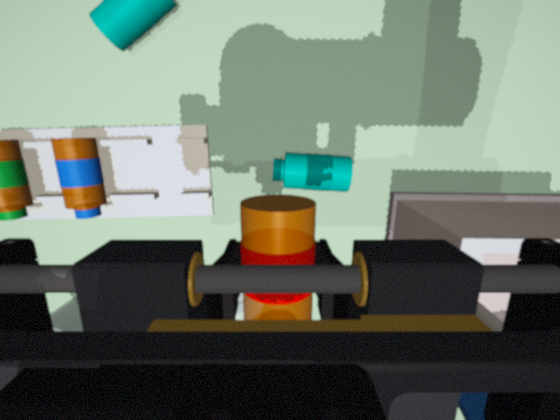

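Run:
```python
from h import *
np.set_printoptions(precision=1,suppress=True)
def feed(P): 
    d=P[...,:2]-F0;return np.stack([d@UX,d@UY,P[...,2]],-1)*1000
for n in("scene","side"):
    c=capture(n);G=feed(cloud(c))
    m=(np.abs(G[...,0]+12)<14)&(np.abs(G[...,1]+148)<14)&(G[...,2]>138);q=G[m];print(n,"pin",len(q), q.min(0) if len(q) else "",q.max(0) if len(q) else "")
    m=(np.abs(G[...,2]-135)<4)&(np.abs(G[...,0])<80)&(G[...,1]>-180)&(G[...,1]<20);q=G[m];print("rim",len(q),np.percentile(q,[1,99],axis=0).round(1))
    # occupancy map printed: rows y, cols x
    for y in range(-175,20,6):
        s=""
        for x in range(-76,80,6):
            k=(np.abs(G[...,0]-x)<3)&(np.abs(G[...,1]-y)<3)&(G[...,2]>20)&(G[...,2]<300)
            s+="%4d"%np.median(G[...,2][k]) if k.any() else "   ."
        print("%5d"%y,s)
    im=c["image"]
    cv2.imwrite(f"pics/q9{n}.png",cv2.resize(im[180:330,310:510] if n=="scene" else im[190:330,130:290],None,fx=4,fy=4,interpolation=cv2.INTER_CUBIC))
```

```text
scene pin 55 [ -13.6 -153.1  140. ] [  -5.9 -143.4  172.4]
rim 649 [[ -68.9 -168.1  131.2]
 [  66.    12.5  138.7]]
 -175    .   .   .   .   .   .   .   .   .   .   .   .   .   .   .   .   .   .   .   .   .   .   .   .   .   .
 -169    .   . 133 131 134 135 134 134 135 133 133 133 133 134 132 134 135 137 136 133 136 133 133  88  86   .
 -163    . 133 122 134 134 133 133 133 133 130 134 132 131 134 134 134 132 129 134 128 134 131 134  85  78   .
 -157    . 131 130 124 112 111 114 113 114   .   .   .   .   .   .   .   .   .   .   .   . 124 122  94  87 183
 -151    . 133 131 126   . 112   .   .   .   . 169 153 158   .   .   .   .   .   .   .   .   . 123 110  93 184
 -145    . 131 130 127   . 113 112   .   .   . 171 159 154   .   .   .   .   .   .   .   .   . 124  91  96 181
 -139    . 134 125 117 112 113 113 112 113   .   .   .   .   .   .   .   .   .   .   .   .   . 124  92  97 185
 -133    . 134 125 120 112 101 113   .   .   .   .   .   .   .   .   .   .   .   .   .   .   . 124  92  99 185
 -127    . 132 127 120 112 106   .   .   .   .   .   .   .   .   .   .   .   .   .   .   .   . 1
[... 5756 characters left out ...]
 .   .   .   . 124 140 169 192 216
  -13    .  89 134   .   .   .   .   .   .   .   .   .   .   .   .   .   .   .   .   .   . 125 142 166 193 217
   -7    .  83 133   .   .   .   .   .   .   .   .   .   .   .   .   .   .   .   .   .   . 126 141 165 189 217
   -1    .  97 100   .   .   .   .   .   .   .   .   .   .   .   .   .   .   .   .   .   .   . 143 158 181 211
    5    .  74 109  62  60 135 134 135 135 136 136 136 135 136 135 135 136 136 136 136 136 134 136 138 175 201
   11    .  83  84 115 107 121 121 121 122 121 121 122 121 119 121 118 123 120 119 122 120 120 121 122 120   .
   17    . 130  52 107  66 103 101 102 101 101 101 101 101 101 101 101 101 100 100 102 101 103 103 122   .   .
```

View pics/q9scene.png

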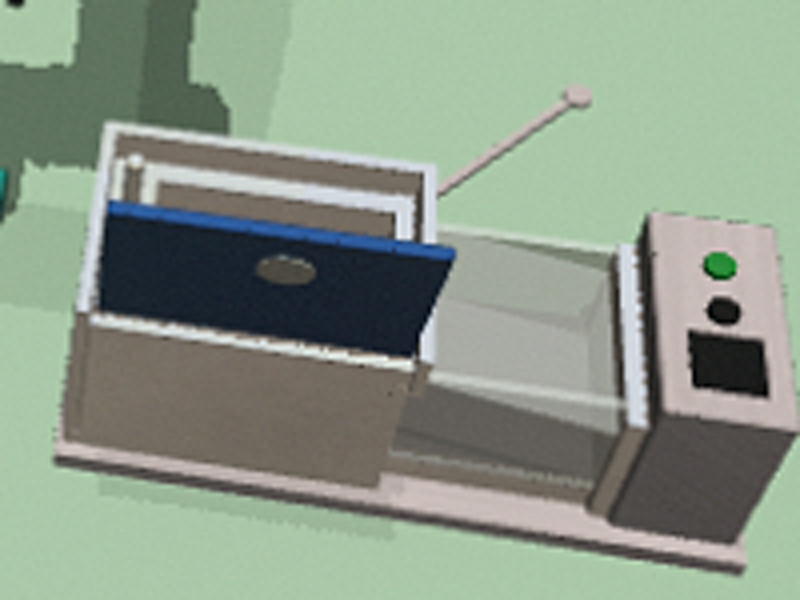

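View pics/q9side.png

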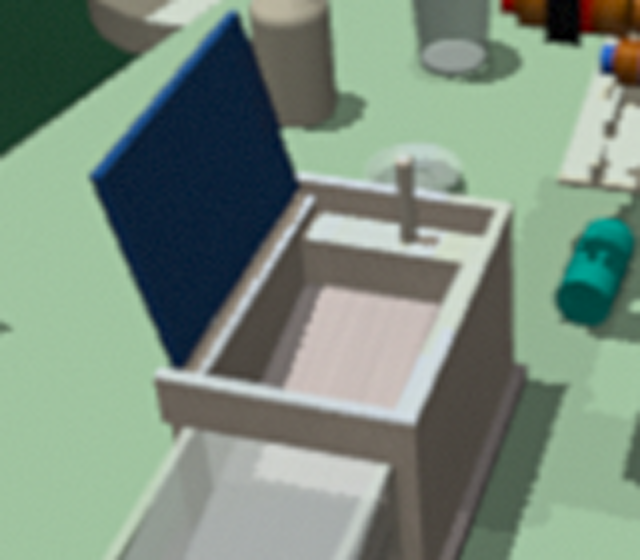

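```bash
python3 -m creep '[[0.2,0,0,34,0],[0.2,1,45,39,0],[0.2,2,90,39,0],[0.2,4,135,39,0],[0.2,5,180,39,0],[0.2,6,225,39,0],[0.2,7,262,39,0],[0.2,7,268,39,0]]'; python3 -m creep '[[0.2,0,0,0,0],[0.2,0,0,0,0],[0.2,0,0,-15,0],[0.2,0,0,-30,0],[0.2,0,0,-45,0],[0.2,0,0,-60,0],[0.2,0,0,-60,0],[0.2,0,0,-60,0]]'
python3 - <<'E'
from h import *
s=sense();print(s["tcp_pos"],s["gripper_width"],w2f(s["tcp_pos"]))
for n in("scene","side","wrist"):
    c=capture(n);im=c["image"]
    cv2.imwrite(f"pics/q10{n}.png",im if n=="wrist" else cv2.resize(im[130:330,300:500] if n=="scene" else im[150:330,130:310],None,fx=3,fy=3,interpolation=cv2.INTER_CUBIC))
E
```

```text
time_s: 17.8
tcp_pos: [0.5354, 0.2275, 0.2042]
ee_rot: [[0.009, -0.234, 0.972], [0.002, 0.972, 0.234], [-1.0, 0.0, 0.009]]
wrist_force: [-0.2, -0.8, -0.8]
gripper_width: 0.43
time_s: 18.6
tcp_pos: [0.5358, 0.2262, 0.1446]
ee_rot: [[0.009, -0.233, 0.972], [0.002, 0.973, 0.233], [-1.0, -0.0, 0.009]]
wrist_force: [-0.4, 0.0, -0.0]
gripper_width: 0.43
[0.53577757 0.22618729 0.14460016] 0.4298145111937906 [ -3.99844173 -43.8020848 ]
```

View pics/q10scene.png

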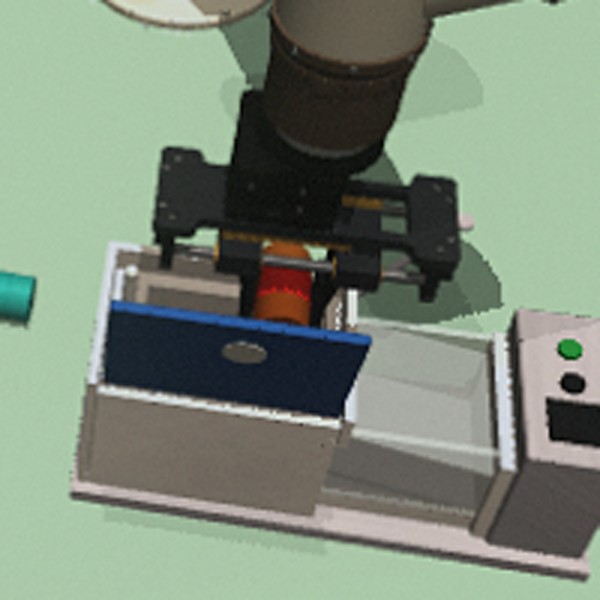

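View pics/q10side.png

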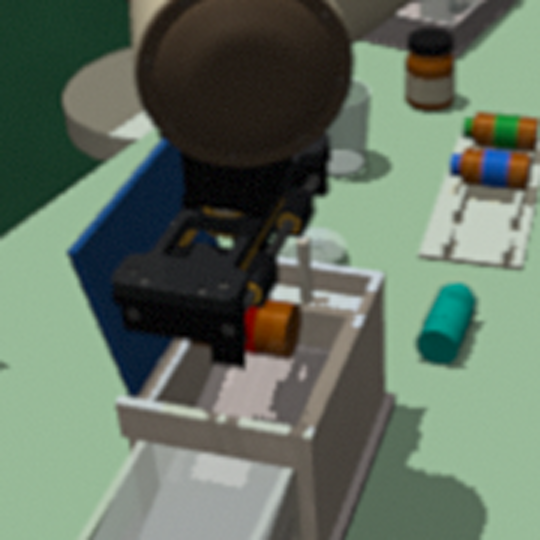

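View pics/q10wrist.png

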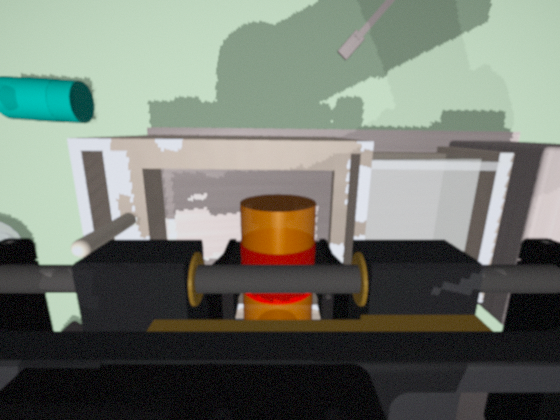

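Run:
```python
from h import *
np.set_printoptions(precision=1,suppress=True)
for n in("scene","side"):
    c=capture(n);P=cloud(c);d=P[...,:2]-F0;G=np.stack([d@UX,d@UY,P[...,2]],-1)*1000
    m=(G[...,2]>200)&(G[...,2]<300)&(G[...,0]<50)&(G[...,0]>-60)&(c["image"].max(-1)<90);q=G[m]
    print(n,np.percentile(q,[.5,2,98,99.5],axis=0))
    for y in range(-150,70,6):
        k=q[(np.abs(q[:,1]-y)<3)]
        if len(k)>1: print(y,len(k),np.percentile(k[:,0],[3,97]),np.percentile(k[:,2],[3,97]))
```

```text
scene [[ -38.  -135.2  204.2]
 [ -34.6 -132.5  231.6]
 [  34.7   48.6  296.5]
 [  35.5   51.2  299.1]]
-138 17 [-27.3  29.9] [266.8 270.7]
-132 108 [-37.2  35.1] [238.  270.2]
-126 126 [-37.1  35.2] [230.  270.4]
-120 109 [-35.9  34.2] [240.8 269.5]
-114 102 [-36.2  32.7] [241.  269.5]
-108 78 [-29.4  29.6] [241.  270.4]
-102 70 [-25.2  28.6] [241.4 270.6]
-96 76 [-26.8  30.2] [239.  269.9]
-90 127 [-22.5  35.1] [233.2 296.7]
-84 100 [16.7 35.5] [232.6 296.6]
-78 98 [16.8 34.9] [233.7 298.3]
-72 96 [12.5 35. ] [234.  294.5]
-66 89 [10.4 34.4] [233.6 298.1]
-60 76 [ 8.3 28.6] [213.8 299.2]
-54 73 [10.4 29.7] [240.3 299. ]
-48 60 [16.  29.5] [239.6 299.1]
-42 68 [14.9 29. ] [239.6 297.6]
-36 64 [15.5 29.6] [240.3 297.4]
-30 67 [16.  29.6] [240.2 297.8]
-24 63 [-1.7 29.3] [202.7 294.5]
-18 108 [-23.1  34.2] [203.2 270.1]
-12 111 [-26.4  34.1] [235.  269.8]
-6 114 [-25.1  34.2] [234.9 269.1]
0 126 [-26.1  34.3] [235.1 268.9]
6 108 [-27.4  34.3] [233.5 269.4]
12 55 [-33.2  28.5] [238.6 269.3]
18 61 [-33.2  28.6] [238.5 269.8]
24 118 [-33.3  31.2] [239.4 270.3]
30 113 [-36.8  32.8] [240.6 
[... 698 characters left out ...]
272. ]
-60 23 [-36.7 -27.8] [240.6 289.1]
-54 31 [-36.4 -27.8] [242.1 291.8]
-48 26 [-35.3 -26.7] [243.3 293.9]
-42 40 [-36.   15.2] [242.3 294.5]
-36 33 [-35.9   5.4] [241.7 298.9]
-30 326 [-31.   12.9] [260.3 298.9]
-24 175 [-30.3  18.8] [254.  296.8]
-18 142 [-41.9  15.9] [243.1 270.3]
-12 94 [-42.1  19.1] [241.1 270. ]
-6 91 [-42.1  19.9] [240.5 269.9]
0 60 [-42.4  17.6] [237.5 269.9]
6 75 [-42.2  19.6] [231.2 270.3]
12 38 [-39.4  19.1] [236.2 269.6]
18 29 [-36.9  20.3] [240.1 270.3]
24 72 [-37.1  25.5] [246.3 270.3]
30 90 [-42.3  27.3] [265.  270.4]
36 116 [-42.   28.6] [250.6 270.2]
42 413 [-41.7  29.4] [227.1 269.9]
48 291 [-41.4  29.6] [234.7 269.9]
54 185 [-36.   25.5] [254.6 269.8]
```

```bash
python3 -m creep '[[0.2,-1,0,-20,0],[0.2,-1,0,-40,0],[0.2,-1,0,-58,0],[0.2,-1,0,-70,0],[0.2,-1,0,-77,0],[0.2,-1,0,-80,0],[0.2,-1,0,-82,0],[0.2,-1,0,-82,0]]'
```

```text
time_s: 19.65
tcp_pos: [0.5351, 0.2277, 0.0636]
ee_rot: [[0.011, -0.234, 0.972], [0.004, 0.972, 0.234], [-1.0, 0.001, 0.012]]
wrist_force: [0.4, 1.2, -0.5]
gripper_width: 0.433
```

```bash
python3 -m creep '[[0.2,0,-1,-1,0],[0.2,0,-1,-2,0],[0.2,0,-1,-2,0],[0.2,0,-1,-2,0],[0.2,0,-1,-2,0],[0.2,0,-1,-2,0],[0.2,0,-1,-2,0],[0.2,0,-1,-2,0]]'
```

```text
time_s: 20.45
tcp_pos: [0.5352, 0.2267, 0.0616]
ee_rot: [[0.011, -0.234, 0.972], [0.004, 0.972, 0.234], [-1.0, 0.001, 0.012]]
wrist_force: [0.3, 0.5, 0.2]
gripper_width: 0.428
```

```bash
python3 -m creep '[[0.44,0,0,-1,0],[0.45,0,0,-1,0],[0.46,0,0,-1,0],[0.48,0,0,-1,0],[0.48,0,0,-1,0],[0.48,0,0,-1,0],[0.48,0,0,-1,0],[0.48,0,0,-1,0]]'; python3 -m creep '[[0.48,0,0,0,0],[0.48,0,0,3,0],[0.48,0,0,6,0],[0.48,0,0,10,0],[0.48,0,0,15,0],[0.48,0,0,20,0],[0.48,0,0,25,0],[0.48,0,0,30,0]]';  python3 -m creep '[[0.48,0,0,5,0],[0.48,0,0,10,0],[0.48,0,0,20,0],[0.48,0,0,40,0],[0.48,0,0,70,0],[0.48,0,0,100,0],[0.48,0,0,120,0],[0.48,0,0,140,0]]'
python3 - <<'E'
from h import *
for n in("scene","side","wrist"):
    c=capture(n);im=c["image"]
    cv2.imwrite(f"pics/q11{n}.png",im if n=="wrist" else cv2.resize(im[130:330,320:520] if n=="scene" else im[200:400,110:310],None,fx=3,fy=3,interpolation=cv2.INTER_CUBIC))
E
```

```text
time_s: 21.25
tcp_pos: [0.5352, 0.2267, 0.0606]
ee_rot: [[0.011, -0.234, 0.972], [0.004, 0.972, 0.234], [-1.0, 0.001, 0.012]]
wrist_force: [0.2, -0.5, 0.2]
gripper_width: 0.479
time_s: 22.05
tcp_pos: [0.5352, 0.2268, 0.0912]
ee_rot: [[0.011, -0.234, 0.972], [0.004, 0.972, 0.234], [-1.0, 0.001, 0.012]]
wrist_force: [0.9, -0.4, -0.1]
gripper_width: 0.478
time_s: 22.85
tcp_pos: [0.5352, 0.2268, 0.2332]
ee_rot: [[0.013, -0.234, 0.972], [0.005, 0.972, 0.234], [-1.0, 0.002, 0.013]]
wrist_force: [0.5, -0.2, -0.1]
gripper_width: 0.481
```

View pics/q11scene.png

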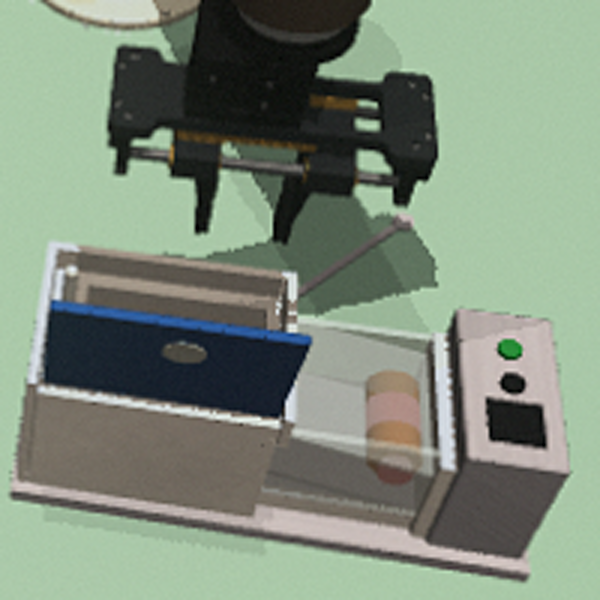

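View pics/q11side.png

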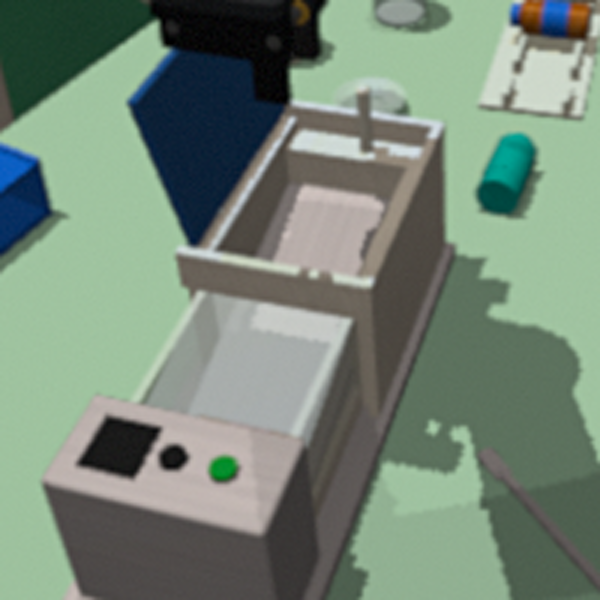

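```bash
python3 -m creep '[[0.6,0,-30,0,0],[0.7,0,-78,0,0.03],[0.7,0,-126,0,0.03],[0.7,0,-174,0,0.03],[0.7,4,-222,0,0.03],[0.7,8,-270,0,0.03],[0.7,12,-318,0,0.03],[0.7,14,-366,0,0.03]]'; python3 -m creep '[[0.7,0,-48,0,0],[0.7,0,-96,-20,0],[0.7,0,-102,-60,0],[0.7,0,-102,-85,0],[0.7,0,-102,-85,0],[0.7,0,-102,-85,0],[0.7,0,-102,-85,0],[0.7,0,-102,-85,0]]';  python3 - <<'E'
from h import *
s=sense();print(s["tcp_pos"],s["gripper_width"])
c=capture("wrist");cv2.imwrite("pics/q12.png",c["image"])
E
```

```text
time_s: 23.8
tcp_pos: [0.5489, -0.1406, 0.2317]
ee_rot: [[0.012, -0.263, 0.965], [0.007, 0.965, 0.263], [-1.0, 0.004, 0.013]]
wrist_force: [2.0, 0.6, 0.3]
gripper_width: 0.699
time_s: 24.6
tcp_pos: [0.5501, -0.2423, 0.1486]
ee_rot: [[0.015, -0.264, 0.964], [0.006, 0.964, 0.264], [-1.0, 0.002, 0.016]]
wrist_force: [0.4, 0.2, 0.0]
gripper_width: 0.699
[ 0.55007536 -0.24234684  0.14856956] 0.6993352877236075
```

View pics/q12.png

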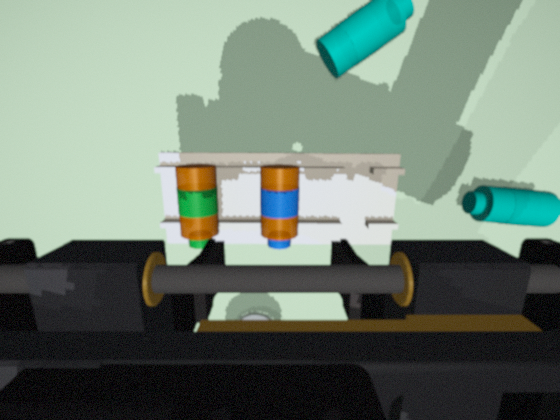

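```bash
python3 -m creep '[[0.7,-1,1,-30,0],[0.7,-1,1,-60,0],[0.7,-1,1,-90,0],[0.7,-1,1,-115,0],[0.7,-1,1,-130,0],[0.7,-1,1,-138,0],[0.7,-1,1,-142,0],[0.7,-1,1,-142,0]]'; python3 -m creep '[[0.5,0,0,0,0],[0.4,0,0,0,0],[0.3,0,0,0,0],[0.2,0,0,0,0],[0.2,0,0,0,0],[0.2,0,0,0,0],[0.2,0,0,0,0],[0.2,0,0,0,0]]'
```

```text
time_s: 25.45
tcp_pos: [0.5494, -0.2413, 0.0069]
ee_rot: [[0.016, -0.265, 0.964], [0.006, 0.964, 0.264], [-1.0, 0.002, 0.017]]
wrist_force: [-0.5, 0.2, 0.1]
gripper_width: 0.697
time_s: 26.25
tcp_pos: [0.5494, -0.2411, 0.0071]
ee_rot: [[0.016, -0.265, 0.964], [0.006, 0.964, 0.265], [-1.0, 0.002, 0.017]]
wrist_force: [-0.9, 3.8, 3.7]
gripper_width: 0.426
```

```bash
python3 -m creep '[[0.2,0,0,20,0],[0.2,0,0,60,0],[0.2,0,0,105,0],[0.2,0,0,150,0],[0.2,0,0,195,0],[0.2,0,10,203,-0.03],[0.2,0,55,203,-0.03],[0.2,-2,100,203,-0.03]]'
python3 - <<'E'
from h import *
s=sense();print(s["tcp_pos"],s["gripper_width"])
for n in("scene","wrist"):
    c=capture(n);im=c["image"];cv2.imwrite(f"pics/q13{n}.png",im)
E
```

```text
time_s: 27.05
tcp_pos: [0.5475, -0.1411, 0.2101]
ee_rot: [[0.017, -0.233, 0.972], [0.006, 0.973, 0.233], [-1.0, 0.001, 0.018]]
wrist_force: [0.2, 0.7, -1.0]
gripper_width: 0.426
[ 0.54748074 -0.14108261  0.21007006] 0.4256840285892824
```

View pics/q13scene.png

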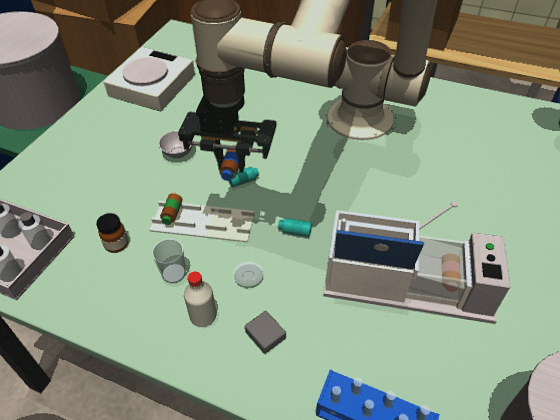

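View pics/q13wrist.png

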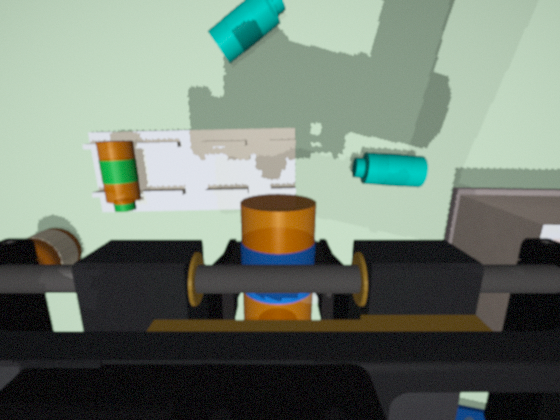

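Blue is held (wrist picture, at 278,260). The red vial rests at the end stop (scene 452,270) and green is still in the rack (172,207). To go: about (-12.5, +367).

```bash
python3 -m creep '[[0.2,-2,47,0,0],[0.2,-4,95,0,0],[0.2,-6,143,0,0],[0.2,-8,191,0,0],[0.2,-9,239,0,0],[0.2,-10,287,0,0],[0.2,-11,330,0,0],[0.2,-12,366,0,0]]'; python3 -m creep '[[0.2,-1,1,0,0],[0.2,-1,1,0,0],[0.2,-1,0,-20,0],[0.2,-1,0,-40,0],[0.2,-1,0,-55,0],[0.2,-1,0,-65,0],[0.2,-1,0,-65,0],[0.2,-1,0,-65,0]]'
python3 - <<'E'
from h import *
s=sense();print(s["tcp_pos"],w2f(s["tcp_pos"]),s["wrist_force"])
for n in("scene","wrist"):
    c=capture(n);im=c["image"]
    cv2.imwrite(f"pics/q14{n}.png",im if n=="wrist" else cv2.resize(im[130:330,320:520],None,fx=3,fy=3,interpolation=cv2.INTER_CUBIC))
E
```

```text
time_s: 27.95
tcp_pos: [0.5353, 0.2299, 0.2095]
ee_rot: [[0.016, -0.24, 0.971], [0.006, 0.971, 0.24], [-1.0, 0.002, 0.017]]
wrist_force: [1.2, -0.5, -0.7]
gripper_width: 0.432
time_s: 28.75
tcp_pos: [0.5349, 0.2293, 0.1451]
ee_rot: [[0.017, -0.24, 0.971], [0.006, 0.971, 0.24], [-1.0, 0.002, 0.018]]
wrist_force: [0.4, -0.6, -0.6]
gripper_width: 0.426
[0.53486923 0.22929853 0.14509056] [ -4.17232324 -40.56562311] [ 0.40925726 -0.55130914 -0.55779021]
```

View pics/q14wrist.png

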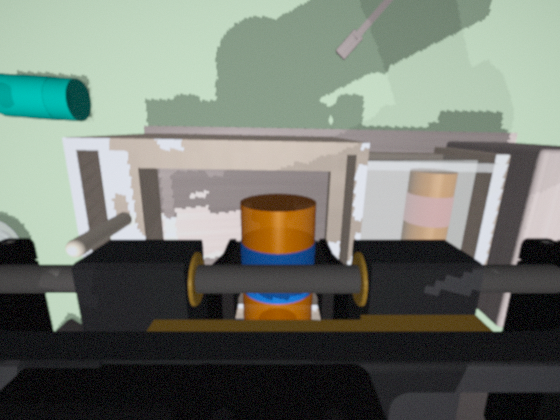

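View pics/q14scene.png

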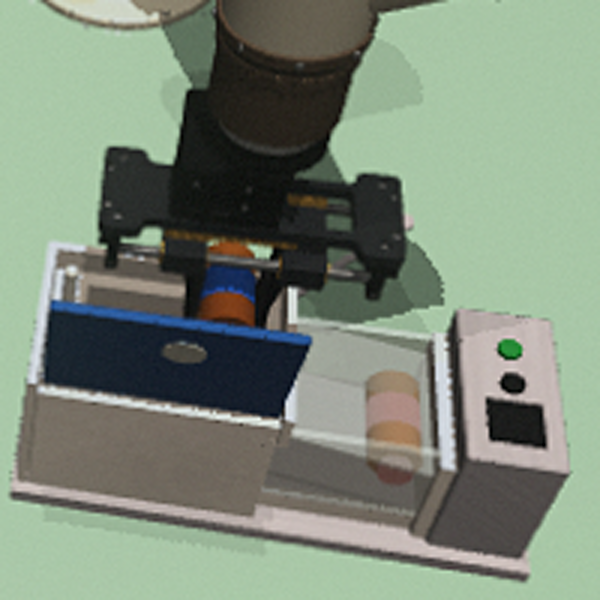

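```bash
python3 -m creep '[[0.2,1,-3,0,-0.01],[0.2,1,-3,-20,-0.01],[0.2,1,-3,-40,-0.01],[0.2,1,-4,-58,-0.01],[0.2,1,-4,-70,-0.01],[0.2,1,-4,-77,-0.01],[0.2,1,-4,-81,-0.01],[0.2,1,-4,-82,-0.01]]'
python3 - <<'E'
from h import *
s=sense();print(s["tcp_pos"],w2f(s["tcp_pos"]),s["wrist_force"])
E
```

```text
time_s: 29.65
tcp_pos: [0.5363, 0.2261, 0.0638]
ee_rot: [[0.019, -0.231, 0.973], [0.007, 0.973, 0.231], [-1.0, 0.002, 0.02]]
wrist_force: [-0.5, -0.2, -0.3]
gripper_width: 0.428
[0.53625394 0.22606933 0.06377696] [ -3.56159445 -44.02570762] [-0.50088846 -0.17483239 -0.30682669]
```

```bash
python3 -m creep '[[0.2,-1,0,-1,0],[0.2,-1,0,-2,0],[0.2,-1,0,-3,0],[0.2,-1,0,-3,0],[0.44,-1,0,-3,0],[0.45,-1,0,-3,0],[0.46,-1,0,-3,0],[0.47,-1,0,-3,0]]'; python3 -m creep '[[0.48,0,0,0,0],[0.48,0,0,0,0],[0.48,0,0,4,0],[0.48,0,0,8,0],[0.48,0,0,12,0],[0.48,0,0,17,0],[0.48,0,0,23,0],[0.48,0,0,30,0]]';  python3 -m creep '[[0.48,0,0,5,0],[0.48,0,0,10,0],[0.48,0,0,20,0],[0.48,0,0,40,0],[0.48,0,0,70,0],[0.48,0,0,100,0],[0.48,0,0,120,0],[0.48,0,0,140,0]]'; python3 -m creep '[[0.48,-30,-10,0,0],[0.48,-70,-20,0,0],[0.48,-100,-30,0,0],[0.48,-100,-30,0,0],[0.48,-100,-30,0,0],[0.48,-100,-30,0,0],[0.48,-100,-30,0,0],[0.48,-100,-30,0,0]]'
python3 - <<'E'
from h import *
for n in("scene","side","wrist"):
    c=capture(n);im=c["image"]
    cv2.imwrite(f"pics/q15{n}.png",im if n!="scene" else cv2.resize(im[130:330,320:520],None,fx=3,fy=3,interpolation=cv2.INTER_CUBIC));cv2.imwrite(f"pics/q15{n}full.png",im)
E
```

```text
time_s: 30.45
tcp_pos: [0.5353, 0.2261, 0.0609]
ee_rot: [[0.019, -0.231, 0.973], [0.007, 0.973, 0.231], [-1.0, 0.003, 0.02]]
wrist_force: [-0.6, -0.9, 0.4]
gripper_width: 0.461
time_s: 31.25
tcp_pos: [0.5353, 0.2261, 0.0914]
ee_rot: [[0.019, -0.231, 0.973], [0.007, 0.973, 0.231], [-1.0, 0.002, 0.02]]
wrist_force: [0.3, 0.3, -0.6]
gripper_width: 0.477
time_s: 32.05
tcp_pos: [0.5353, 0.2261, 0.2334]
ee_rot: [[0.02, -0.231, 0.973], [0.008, 0.973, 0.231], [-1.0, 0.003, 0.021]]
wrist_force: [0.4, 0.3, -1.2]
gripper_width: 0.476
time_s: 32.85
tcp_pos: [0.4359, 0.1963, 0.233]
ee_rot: [[0.019, -0.23, 0.973], [0.007, 0.973, 0.23], [-1.0, 0.003, 0.021]]
wrist_force: [0.6, -0.9, -0.0]
gripper_width: 0.479
```

View pics/q15scene.png

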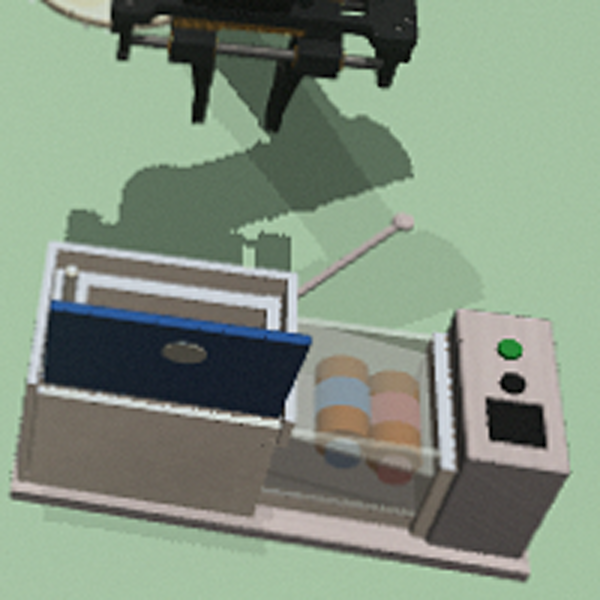

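View pics/q15scenefull.png

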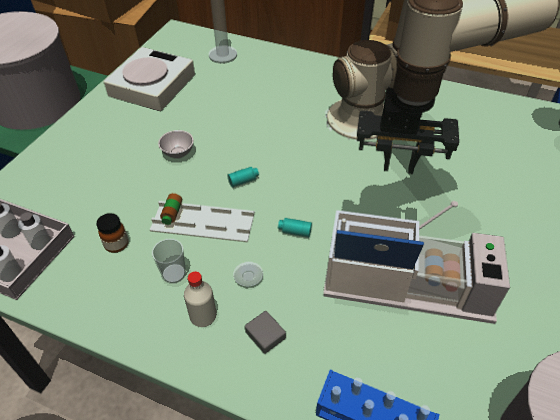

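View pics/q15side.png

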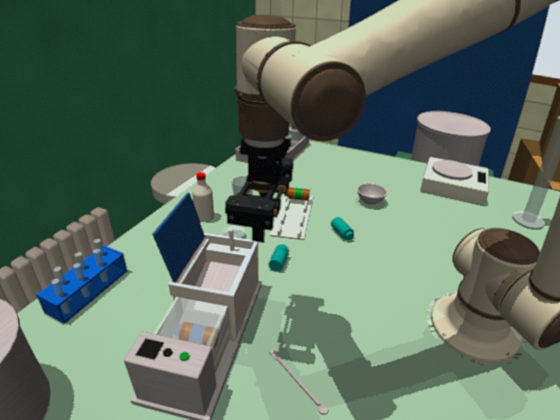

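The scene crop shows the blue vial (343,400) lying behind the red one (393,420) at the end stop. The hatch stands open, green is in the rack, the other items look unmoved, and the arm is clear.

Run:
```python
from station import *
print(finish_job())
```

```text
the job is handed in; nothing more can be done
None
```

The job is done and handed in at about 33 s of the 72 s allowed. I pressed the hatch open at the dot and swung it back to its stop. Then I lowered the red vial into the mouth, and the blue one after it. Each was let go an estimated 4–5 mm above the ramp and rolled down by itself.

**Last checks:** The final pictures show red at the end stop with blue directly behind it. The hatch stands open, green is in the rack, the other items look unmoved, and the arm is clear. I judged these by eye and did not measure the bystanders' positions again.

**Disagreements:**
- **Fingertips:** They measured about 11 mm above the reported TCP height, not 19 mm below it as the text says. I corrected all tool heights by this, and the hatch contact point agreed with it.
- **Catch plunger:** Sprung out, its top stood at 172 mm, in the way of the gripper's body. I therefore let the vials go near feeder y -44 instead of the mouth centre at -70.
- **Hatch:** The moves allow no tilt, so I pushed the hatch's free edge with upright closed fingers instead of lifting it with tilted ones.

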